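# Press home the couplings of the coil wagons and stable them on the rack

### The arm

A 6-joint arm with a two-finger parallel gripper is mounted at the origin on the work surface. World frame = base frame: x ahead of the robot, y to its left, z up, the work surface at z = 0. Lengths are in m, angles in rad, forces in N, time in s.
With the tool pointing down it reaches from about 0.25 to 0.8 m from the base axis. Payload 3.9 kg.
Tool frame: the origin (TCP) lies on the centre line of the jaws, within the pads' length; the fingertips stand 22 mm ahead of it and the grasp point (between the pads) lies 3 mm ahead of it; z points along the fingers, y is the line along which they close (so a half turn about z gives the same grasp; the last joint's range is limited). The gripper opens to 85 mm and grips with 20 to 120 N. Pads are 22 mm wide; open, the fingers measure 114 mm over their backs; the gripper's body (76 mm by 85 mm) begins 54 mm behind the grasp point. The pads swing forward as they close: fully open they stand 13 mm farther back than shut.
Start: joints at [-1.35, 0.26, -0.138, 1.173, 0, 1.571], TCP at [0.115, -0.512, 0.233] pointing down, gripper open.
Joint ranges: [-2.78, 2.78], [-0.83, 1.72], [-1.28, 1.37], [-1.9, 2.12], [-1.57, 1.48], [-3.14, 3.14]. Speed limits (rad/s): [2.57, 2.57, 3.14, 3.14, 3.14, 3.14].

### API

Orientations are given as a unit quaternion [w, x, y, z].
In Python, from bench import bot gives the robot as it stands.
- The arm moves only by the tool send_rows, never from a script. Its arguments are lists of equal length, an entry for each row: "hand": the opening in per cent of the stroke, from 0 (shut) to 100 (fully open); "linear": the shift along the tool's x, y, z in m, a list of three; "turn": the turn about the tool's z in degrees. A call has 1 to 5 rows; each row is the pose to reach, as a shift and turn from the pose commanded when the call began, along the tool's axes at that moment; what a row does not reach only later rows make up. A row lasts 1/12 s, in which the tool goes at most 41.7 mm and 7.16 degrees, less where a joint would pass 70% of its speed; a pose out of reach is approached as far as the arm can. A call with a gripper value outside its range is refused whole. The fingers move at their own pace and stop on an object; "newtons" is the grip in N (left out, the last holds). Time passes only in rows, so rows that repeat a pose let the fingers close. It gives the time, the measured TCP pose, the force, the opening and the grip force at its end, in the units of the state.
- bot.get_obs(): the state, without advancing time (a new reading comes with each control period).
- bot.get_image(name): name is "side" or "top"; returns a dict with "image" (400x640x3 uint8, red, green, blue), "fx", "fy", "cx", "cy" (pixels), "cam_to_world" (4x4, takes a point from camera to world coordinates). Camera axes: x right, y up, looking along -z (the intrinsics and any distortion apply to the point x, -y, -z); pixel columns grow to the right and rows downward; lengths in m; the calibration is good to about 2 mm. A picture is of the moment at which its call begins. There is no depth.
- bot.job_done(): hands the job in; it is judged then, once.
The state is a dict: "clock": time; "q": joint angles; "joint_velocities": joint speeds; "joint_torque": joint torques, N m; "position": TCP position; "tcp_rot": TCP orientation; "ft_force": force on the tool from outside, world axes, zero at the start; "moment": the same for the moment, N m; "gripper_width": finger opening in m; "grip_force": force on a finger pad.
Only numpy, scipy, OpenCV 4.12 (cv2) and the standard library are available. Lean on these libraries where they do the work, as an engineer would, in place of code of your own. Each camera call takes 0.05 s, during which the arm holds its last target. There are 200 camera calls.

### The job

Each loaded wagon waiting on the board has its coupling still sticking out: stand the wagons one at a time on the press's track with the coupling towards the ram, and push the press's plunger down to its stop so that the ram drives the coupling fully home. Then stand every wagon on the sloping storage rack, one to a track, on the rails with its wheel flanges between them, about the middle of the track, and leave the plunger up. Do not knock aside the paint jar, the loose spare coil and the cork sanding block that stand among them.

Things in the scene. Friction and masses are not known exactly. Their poses are not given: they have to be found in the camera images.
- wagon_a: brown four-wheel model wagon, body 110 mm long (x), 60 wide, 64 over wheels, 0.24 kg, carrying a fixed steel coil on end (38 mm across). Origin: middle of its underside at flange-bottom level; x to the end with the coupling, z up. Deck top z = 40 mm, load top 82. Grip the load, fingers closing along x, at z = 65 mm. Absent in some starts.
- wagon_b: same wagon and origin as wagon_a, its load a steel coil lying across it (41 mm in x, 50 in y, top at z = 81 mm). All wagons: flanges 36 mm over outer faces, 6 mm deep (treads at z = 6 mm); wheels do not turn; 12 mm kerbs on the deck at x = +-53 mm. Absent in some starts.
- wagon_c: same wagon and origin as wagon_a, its load a wooden crate (38 mm in x, 40 over its bands, 46 in y, top at z = 82 mm). Absent in some starts.
- coupling_a (a joint): how far the steel coupling of wagon_a is pushed in (m): 0 to 0.002 at the start, its face (26 x 16 mm) then 67 to 69 mm ahead of the wagon's origin, at z = 32 mm; fully home is over 0.008, its limit 0.0115; a full press leaves about 0.010. Stiff (5 N), stays where pushed.
- coupling_b (a joint): the same for wagon_b
- coupling_c (a joint): the same for wagon_c
- press: bench press fixed to the board, base 260 x 100 mm. Origin: on the board under the middle of its short track; x along the track to ram and plunger. Two round rails 8 mm thick, 50 mm between centres (42 between inner faces), 112 long, tops at z = 30 mm: a wagon on them has its origin at z = 24 mm. Open above the track; backstop face at x = -58 mm, 68 mm high.
- ram_face (a point): centre of the press's ram face (24 x 20 mm), x = 80, z = 56 mm in the press frame at rest; the plunger drives it 24 mm to -x. It slides the wagon to the backstop, then pushes the coupling in. Wagon goes in with its coupling towards the ram, origin at x = -3 to +10 mm in the press frame, best +4. Housing behind: x = 93 to 155, 85 mm high.
- plunger (a joint): how far the press's plunger is down (m): 0 up, 0.024 at its stop. Springs back up by itself; 3 N to start, 6 N at the stop, and about 5 N more while it pushes a coupling; it drives the ram one to one
- plunger_top (a point): centre of the top of the plunger's round black palm head, 52 mm across, 125 mm above the board when up; moves with it
- track_1: left of three parallel tracks, 85 mm apart, on the storage rack: 150 mm long, raised, rising at 0.14 rad to its +x. Origin: between the rails at rail-top level, mid length, 60 mm above the board; x uphill, z square to the track. Rails as on the press; a wagon on them has its origin at z = -6 mm here, and does not slide.
- track_2: middle track, same frame as track_1. Every track has a buffer stop at its low end: face at x = -67 mm, 27 mm above the rail tops
- track_3: right track, same frame and parts as track_1
- paint_jar: bystander: paint jar, 48 mm across, 65 mm high
- spare_coil: bystander: loose steel coil standing on end, 54 mm across with a 22 mm bore, 40 mm high
- sanding_block: bystander: cork sanding block, 70 x 45 x 30 mm

How it is judged:
On the way:
1. the press's plunger is pushed down to its stop (over 22 mm of 24) (value of joint plunger above 0.022 m), for 0.1 s.
At the end, for the whole second after the job is handed in: every wagon present has its coupling over 8 mm in and is at rest on a storage track, on the rails: 22 mm downhill to 30 mm uphill of mid-track, within 7 mm across, origin 3 to 10 mm below the rail tops, square to the track within 0.06 rad; plunger up (under 4 mm) (value of joint each of coupling_a, coupling_b, coupling_c above 0.008 m and ((x of wagon_a in the frame of track_1 between -0.022 and 0.03 m and y of wagon_a in the frame of track_1 between -0.007 and 0.007 m and z of wagon_a in the frame of track_1 between -0.01 and -0.003 m and angle between the z axis of wagon_a and the z axis of track_1, either way round below 0.06 rad) or (x of wagon_a in the frame of track_2 between -0.022 and 0.03 m and y of wagon_a in the frame of track_2 between -0.007 and 0.007 m and z of wagon_a in the frame of track_2 between -0.01 and -0.003 m and angle between the z axis of wagon_a and the z axis of track_2, either way round below 0.06 rad) or (x of wagon_a in the frame of track_3 between -0.022 and 0.03 m and y of wagon_a in the frame of track_3 between -0.007 and 0.007 m and z of wagon_a in the frame of track_3 between -0.01 and -0.003 m and angle between the z axis of wagon_a and the z axis of track_3, either way round below 0.06 rad)) and linear speed of each of wagon_a, wagon_b, wagon_c below 0.02 m/s and ((x of wagon_b in the frame of track_1 between -0.022 and 0.03 m and y of wagon_b in the frame of track_1 between -0.007 and 0.007 m and z of wagon_b in the frame of track_1 between -0.01 and -0.003 m and angle between the z axis of wagon_b and the z axis of track_1, either way round below 0.06 rad) or (x of wagon_b in the frame of track_2 between -0.022 and 0.03 m and y of wagon_b in the frame of track_2 between -0.007 and 0.007 m and z of wagon_b in the frame of track_2 between -0.01 and -0.003 m and angle between the z axis of wagon_b and the z axis of track_2, either way round below 0.06 rad) or (x of wagon_b in the frame of track_3 between -0.022 and 0.03 m and y of wagon_b in the frame of track_3 between -0.007 and 0.007 m and z of wagon_b in the frame of track_3 between -0.01 and -0.003 m and angle between the z axis of wagon_b and the z axis of track_3, either way round below 0.06 rad)) and ((x of wagon_c in the frame of track_1 between -0.022 and 0.03 m and y of wagon_c in the frame of track_1 between -0.007 and 0.007 m and z of wagon_c in the frame of track_1 between -0.01 and -0.003 m and angle between the z axis of wagon_c and the z axis of track_1, either way round below 0.06 rad) or (x of wagon_c in the frame of track_2 between -0.022 and 0.03 m and y of wagon_c in the frame of track_2 between -0.007 and 0.007 m and z of wagon_c in the frame of track_2 between -0.01 and -0.003 m and angle between the z axis of wagon_c and the z axis of track_2, either way round below 0.06 rad) or (x of wagon_c in the frame of track_3 between -0.022 and 0.03 m and y of wagon_c in the frame of track_3 between -0.007 and 0.007 m and z of wagon_c in the frame of track_3 between -0.01 and -0.003 m and angle between the z axis of wagon_c and the z axis of track_3, either way round below 0.06 rad)) and value of joint plunger below 0.004 m); the robot touches nothing.
It fails at once if the paint jar, the spare coil or the sanding block moved more than 50 mm (distance of any of paint_jar, spare_coil, sanding_block from where it was at the start of the episode above 0.05 m).
Of wagon_a, wagon_b, wagon_c only 2 to 3 are there at a start; the rules pass over those that are not, and their reading is None.
At some moment in a run one of wagon_a, wagon_b, wagon_c may be knocked a few centimetres aside while the robot is not near it.
It also fails if it takes over 210 s, if anything falls off the work surface, if the arm or the gripper's body presses on something with over 40 N, if the wrist force passes 120 N, or if a joint passes its speed limit or range.

## Working session

There is one attempt and no reset: what is moved stays moved. The work goes in short steps, Python scripts to look and compute and a tool call to move; the robot and the scene stay as the last step left them, time stands still between calls to the robot, and variables do not carry over. Pictures are saved under pics/ and viewed, at most 17 in all, crops included, and the job is handed in when it is done.

Besides the shell and the picture viewer there is one more tool, called after ">>>" in YAML: its name, and indented under it one key for each argument. send_rows: Moves the arm, as the interface text tells. Its arguments: {"type":"object","properties":{"hand":{"type":"array","items":{"type":"number"}},"linear":{"type":"array","items":{"type":"array","items":{"type":"number"}}},"turn":{"type":"array","items":{"type":"number"}},"newtons":{"type":"number"}},"required":["hand","linear","turn"]}

```bash
mkdir -p pics; python3 - <<'E'
from bench import bot
import cv2,numpy as np
for n in("top","side"):
    r=bot.get_image(n); cv2.imwrite(f"pics/{n}0.png",r["image"][:,:,::-1])
    print(n,{k:(np.round(v,4).tolist() if k!="image" else 0) for k,v in r.items()})
print(bot.get_obs())
E
```

```text
top {'image': 0, 'fx': 491.6238, 'fy': 491.6238, 'cx': 317.4413, 'cy': 197.0807, 'cam_to_world': [[-0.0204, 0.9935, -0.1123, 0.4245], [-0.9996, -0.0182, 0.0204, 0.0287], [0.0182, 0.1126, 0.9935, 1.3042], [0.0, 0.0, 0.0, 1.0]]}
side {'image': 0, 'fx': 509.7208, 'fy': 509.7208, 'cx': 316.3634, 'cy': 200.7887, 'cam_to_world': [[0.8663, 0.3751, -0.3298, 0.1899], [-0.4994, 0.6649, -0.5554, -0.5712], [0.011, 0.6459, 0.7633, 0.9539], [0.0, 0.0, 0.0, 1.0]]}
{'clock': 0.1, 'q': array([-1.35003899e+00,  2.60617756e-01, -1.39204871e-01,  1.17268957e+00,
       -3.87885531e-05,  1.57083061e+00]), 'joint_velocities': array([-0.00164402, -0.00027427,  0.00455668, -0.00037049, -0.00075537,
        0.00053358]), 'joint_torque': array([ 5.80334163e-04, -4.06508160e+01,  2.54527420e+01,  1.00898888e-02,
        3.74289732e-05, -4.28738730e-06]), 'position': array([ 0.11481821, -0.51169039,  0.23216174]), 'tcp_rot': array([-8.50576909e-04,  9.93915977e-01,  1.10137614e-01, -1.13796511e-04]), 'ft_force': array([ 0.60660861, -0.46842427, -0.20668904]), 'moment': array([ 0.00083051, -0.00556851,  0.02486929]), 'grip_force': 0.0, 'gripper_width': 0.08555932111186601}
```

View pics/top0.png

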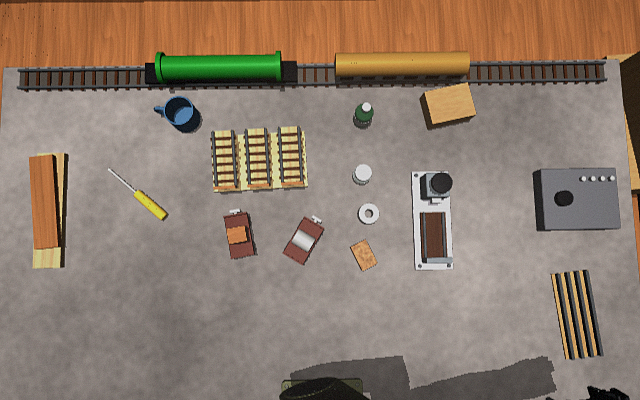

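View pics/side0.png

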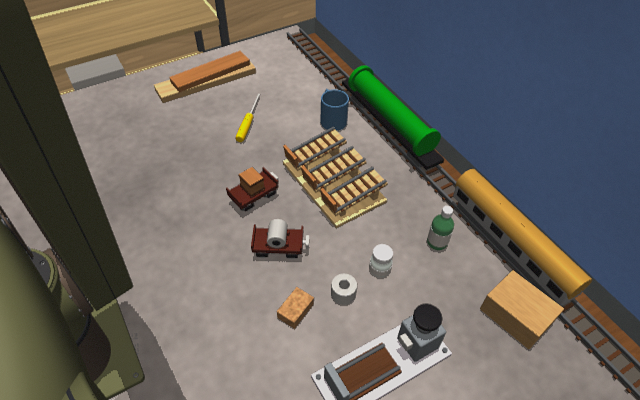

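The top view shows wagon_c (crate) near (236,235), wagon_b (lying coil) near (304,240), the rack near (258,158) and the press near (433,225). wagon_a is absent. All couplings point up the image, towards world +x. I'll zoom in on the working area.

```bash
cat > h.py <<'E'
import cv2,numpy as np
from bench import bot
def ray(r,u,v):
    T=np.array(r["cam_to_world"]); d=np.array([(u-r["cx"])/r["fx"],-(v-r["cy"])/r["fy"],-1.])
    return T[:3,3],T[:3,:3]@d
def plane(r,u,v,z):
    o,d=ray(r,u,v); return (o+d*(z-o[2])/d[2])
def proj(r,p):
    T=np.array(r["cam_to_world"]); c=T[:3,:3].T@(np.array(p)-T[:3,3])
    return np.array([r["cx"]+r["fx"]*c[0]/-c[2], r["cy"]-r["fy"]*c[1]/-c[2]])
def two(r1,p1,r2,p2):
    o1,d1=ray(r1,*p1); o2,d2=ray(r2,*p2)
    s=np.linalg.lstsq(np.c_[d1,-d2],o2-o1,rcond=None)[0]; a=o1+s[0]*d1; b=o2+s[1]*d2
    return (a+b)/2,np.linalg.norm(a-b)
def crop(r,x0,y0,w,h,k,f):
    cv2.imwrite(f,cv2.resize(r["image"][y0:y0+h,x0:x0+w,::-1],None,fx=k,fy=k,interpolation=cv2.INTER_CUBIC))
E
python3 - <<'E'
from h import *
r=bot.get_image("top"); crop(r,203,115,130,100+55,3.8,"pics/a1.png"); crop(r,335,150,130,130,4.5,"pics/a2.png")
s=bot.get_image("side"); crop(s,220,110,240,180,3.3,"pics/a3.png")
E
```

```text
(no output)
```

View pics/a1.png

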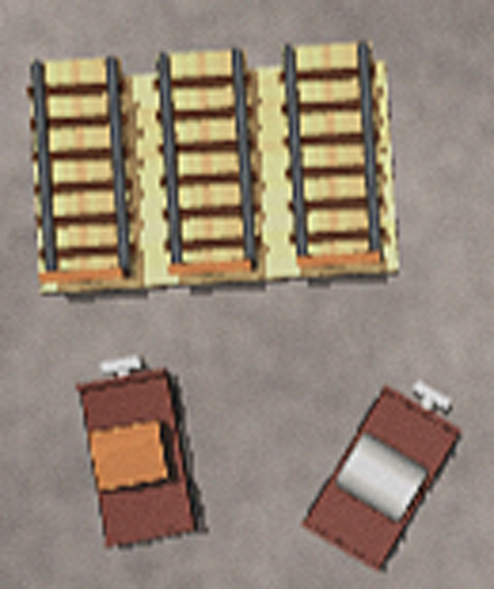

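View pics/a2.png

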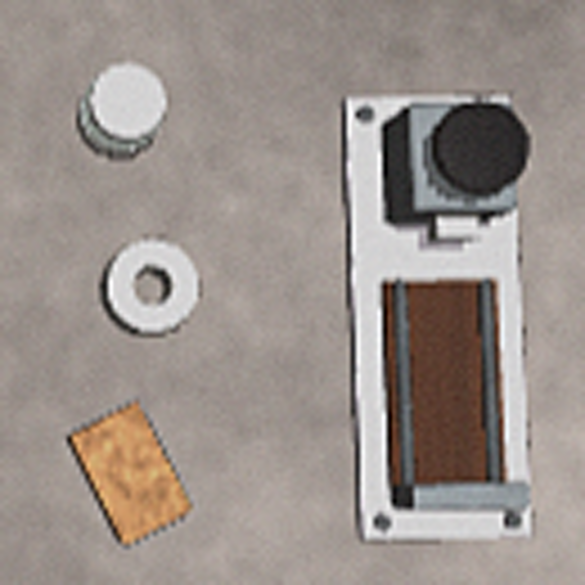

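The crops show both wagons with couplings up-image, the rack rails and buffers (at the bottom, so uphill is +x), and the press with its ram up-image. The jar, coil and sanding block are to the left of the press.

```bash
cat >> h.py <<'E'
def comps(m,amin):
    n,l,st,c=cv2.connectedComponentsWithStats(m.astype(np.uint8),connectivity=8)
    return [(l==i,st[i],c[i]) for i in range(1,n) if st[i,4]>=amin]
def ends(m):
    "principal line end points of a mask (pixels)"
    v,u=np.nonzero(m); P=np.c_[u,v].astype(float); c=P.mean(0); d=np.linalg.svd(P-c,full_matrices=False)[2][0]
    if d[1]>0:d=-d
    t=(P-c)@d; return c+d*t.max(),c+d*t.min()
E
python3 - <<'E'
from h import *
r=bot.get_image("top"); im=r["image"]; hsv=cv2.cvtColor(im,cv2.COLOR_RGB2HSV).astype(int); H,S,V=hsv[...,0],hsv[...,1],hsv[...,2]
R,G,B=[im[...,i].astype(int) for i in range(3)]
def q(u,v):print((u,v),im[v,u],hsv[v,u])
for p in[(214,150),(235,215),(237,233),(303,239),(421,225),(441,178),(440,165),(433,268),(424,240),(443,235),(316,219),(240,255)]:q(*p)
rail=(V<125)&(B>=R-2)&(S<110)
for x0,x1,y0,y1 in[(205,310,125,192),(415,455,208,262)]:
    m=np.zeros_like(rail);m[y0:y1,x0:x1]=rail[y0:y1,x0:x1]
    for k,st,c in comps(m,40):print("rail",st,c.round(1),[e.round(1) for e in ends(k)])
E
```

```text
(214, 150) [65 68 73] [109  28  73]
(235, 215) [101  58  46] [  7 139 101]
(237, 233) [195 125  77] [ 12 154 195]
(303, 239) [210 212 212] [ 90   2 212]
(421, 225) [101  57  40] [  8 154 101]
(441, 178) [49 49 47] [30 10 49]
(440, 165) [153 139 134] [  8  32 153]
(433, 268) [215 216 217] [105   2 217]
(424, 240) [76 80 82] [100  19  82]
(443, 235) [78 82 86] [105  24  86]
(316, 219) [207 207 205] [ 30   2 207]
(240, 255) [131  78  68] [  5 123 131]
rail [278 127   6  55 129] [280.3 154.5] [array([278.5, 127. ]), array([282. , 181.1])]
rail [297 126   6  55 130] [299.7 153.5] [array([298., 126.]), array([301.4, 180. ])]
rail [244 129   7  55 129] [247.2 156. ] [array([245.4, 129. ]), array([249. , 183.1])]
rail [264 128   6  55 133] [266.7 155. ] [array([264.9, 127.9]), array([268.6, 182. ])]
rail [211 131   7  55 133] [214.  157.6] [array([212.1, 131. ]), array([215.9, 185.1])]
rail [231 130   6  55 139] [233.6 156.6] [array([231.7, 130. ]), array([235.4, 184. ])]
rail [422 212   5  50 127] [424.3 237.7] [array([423.5, 212. ]), array([425. , 260.9])]
rail [442 212   5  46 121] [443.4 235.7] [array([442.4, 212. ]), array([444.4, 257.1])]
```

View pics/a3.png

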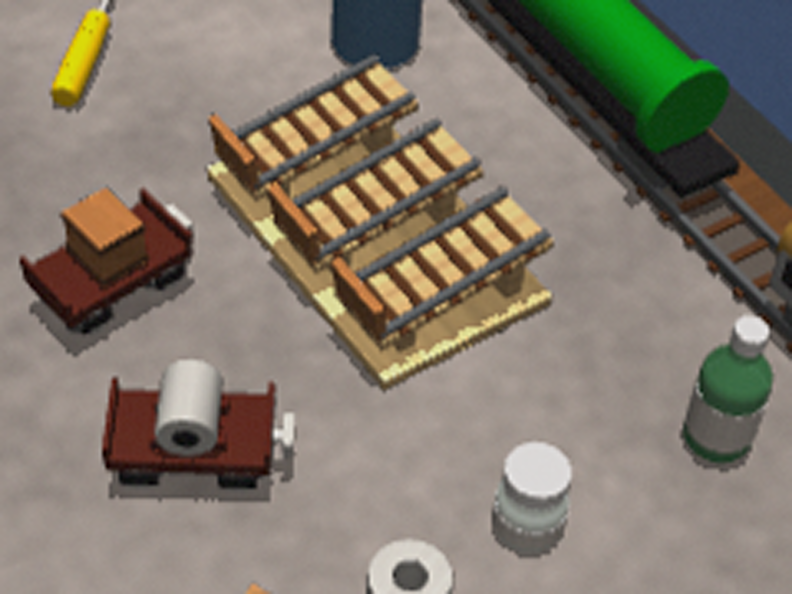

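The side crop confirms both wagons upright, with the rack's buffers at the robot-side low end. Next I'll turn the rails, press and wagons into world poses.

```bash
cat >> h.py <<'E'
def masks(r):
    im=r["image"]; hsv=cv2.cvtColor(im,cv2.COLOR_RGB2HSV).astype(int); H,S,V=hsv[...,0],hsv[...,1],hsv[...,2]
    return dict(brown=(H<11)&(S>95)&(V>50)&(V<150),crate=(H>8)&(H<18)&(S>125)&(V>150),steel=(S<14)&(V>125),black=(V<75))
def box(m,x0,x1,y0,y1):
    k=np.zeros_like(m);k[y0:y1,x0:x1]=m[y0:y1,x0:x1];return k
E
python3 - <<'E'
from h import *
r=bot.get_image("top")
px=[((231.7,130-.5),(235.4,184),(212.1,130.5),(215.9,185.1)),((264.9,127.4),(268.6,182),(245.4,128.5),(249,183.1)),((298,125.5),(301.4,180),(278.5,126.5),(282,181.1))]
for i,(a,b,c,d) in enumerate(px):
    A,B,C,D=[plane(r,*p,z) for p,z in((a,70.5e-3),(b,.051),(c,.0705),(d,.051))]
    up=(A+C)/2;lo=(B+D)/2;e=up-lo;yaw=np.arctan2(e[1],e[0]);n=e[:2]/np.linalg.norm(e[:2])
    print("track",i+1,"gauge",np.linalg.norm(A-C).round(4),np.linalg.norm(B-D).round(4),"len",np.linalg.norm(e).round(4),"yaw",yaw.round(3),"ctr",(up[:2]-n*.075*np.cos(.14)).round(4))
A,B,C,D=[plane(r,*p,.03) for p in((442.4,211.5),(444.4,257.1),(423.5,211.5),(425,260.9))]
print("press gauge",np.linalg.norm(A-C),"yaw L,R",[np.arctan2((p-q)[1],(p-q)[0]).round(3) for p,q in((A,B),(C,D))],"upper end mid",((A+C)/2).round(4), "mid x at centre", ((A+C)/2-[.056,0,0]).round(4))
M=masks(r)
for n,b in(("c",(215,262,205,265)),("b",(275,330,208,270))):
    k=box(M["brown"],*b)|box(M["crate"],*b)|(box(M["steel"],*b)&(np.arange(400)[:,None]>225))
    k=max(comps(k,50),key=lambda t:t[1][4])[0]
    cnt=max(cv2.findContours(k.astype(np.uint8),0,1)[0],key=len);R=cv2.minAreaRect(cnt);P=np.array([plane(r,*p,.042) for p in cv2.boxPoints(R)])
    L=[np.linalg.norm(P[i]-P[(i+1)%4]) for i in range(4)]
    e=(P[1]-P[0]) if L[0]>L[1] else P[2]-P[1]; e=e*np.sign(e[0])
    print(n,"body c",P.mean(0).round(4),"size",np.round(L[:2],4),"yaw",np.arctan2(e[1],e[0]).round(3))
    m="crate" if n=="c" else "steel"
    k=box(M[m],*b)&(np.arange(400)[:,None]>224)
    k,st,c=max(comps(k,50),key=lambda t:t[1][4]);print("  load",plane(r,*c,.08).round(4),st, [np.round(plane(r,*p,.08),4) for p in cv2.boxPoints(cv2.minAreaRect(np.argwhere(k)[:,::-1].astype(np.float32)))])
for k,st,c in comps(box(M["black"],425,460,165,200),60):print("plunger",c,st,plane(r,*c,.125))
for nm,pp,z in(("jar",(363,173),.065),("coil",(368.5,213.5),.04),("block",(364,255),.03)):print(nm,plane(r,*pp,z).round(3))
print([plane(r,335+x/4.5,150+y/4.5,.01).round(4) for x,y in((346,95),(515,95),(362,540),(533,538))])
s=bot.get_image("side"); print("crate side",two(r,(203+127/3.8,115+455/3.8),s,(220+103/3.3,110+220/3.3)))
E
```

```text
track 1 gauge 0.05 0.0499 len 0.1397 yaw 0.046 ctr [0.6667 0.2406]
track 2 gauge 0.0499 0.0503 len 0.14 yaw 0.046 ctr [0.6708 0.1558]
track 3 gauge 0.05 0.05 len 0.1401 yaw 0.045 ctr [0.6745 0.0712]
press gauge 0.049577904933372656 yaw L,R [np.float64(-0.005), np.float64(-0.014)] upper end mid [ 0.5251 -0.2984  0.03  ] mid x at centre [ 0.4691 -0.2984  0.03  ]
c body c [0.4736 0.2079 0.042 ] size [0.0623 0.1117] yaw 0.171
  load [0.4735 0.2066 0.08  ] [227 226  20  18 281] [array([0.4887, 0.2327, 0.08  ]), array([0.4968, 0.188 , 0.08  ]), array([0.459 , 0.1806, 0.08  ]), array([0.451 , 0.2252, 0.08  ])]
b body c [0.457  0.0414 0.042 ] size [0.1089 0.0595] yaw -0.557
  load [0.4564 0.0423 0.08  ] [292 230  23  22 258] [array([0.4549, 0.072 , 0.08  ]), array([0.4842, 0.053 , 0.08  ]), array([0.4576, 0.0122, 0.08  ]), array([0.4285, 0.0313, 0.08  ])]
plunger [441.08426966 182.59269663] [431 173  21  21 356] [ 0.58770401 -0.29715814  0.125     ]
plunger [429.52857143 192.74285714] [425 174  22  26  70] [ 0.56334796 -0.26776672  0.125     ]
jar [ 0.624 -0.114  0.065]
coil [ 0.522 -0.128  0.04 ]
block [ 0.416 -0.114  0.03 ]
[array([ 0.636, -0.252,  0.01 ]), array([ 0.6343, -0.353 ,  0.01  ]), array([ 0.3741, -0.2503,  0.01  ]), array([ 0.3732, -0.3502,  0.01  ])]
crate side (array([0.47290136, 0.20668951, 0.07628349]), np.float64(0.00025678540322191597))
```

```bash
cat >> h.py <<'E'
def psi():
    w,x,y,z=bot.get_obs()["tcp_rot"]; return np.arctan2(2*(x*y+w*z),1-2*(y*y+z*z))
def to(x,y,z,wagyaw=None):
    "shift in tool axes and turn (deg) to bring TCP to x,y,z with closing line along wagyaw"
    o=bot.get_obs();w,a,b,c=o["tcp_rot"]
    from scipy.spatial.transform import Rotation as Ro
    R=Ro.from_quat([a,b,c,w]); d=R.inv().apply(np.array([x,y,z])-o["position"]); p=psi()
    t=0 if wagyaw is None else -np.degrees((wagyaw+np.pi/2-p+np.pi)%(2*np.pi)-np.pi)
    print("t",o["clock"].round(2) if hasattr(o["clock"],"round") else o["clock"],"at",o["position"].round(4),"psi",p.round(4),"shift",d.round(4),"turn",round(t,1),"len",np.linalg.norm(d).round(3),"q6",o["q"][5].round(2),"tilt",R.apply([0,0,1]).round(3),"F",o["ft_force"].round(1))
E
python3 -c "
from h import *
to(.457,.0415,.2,-.557)"
```

```text
t 0.35 at [ 0.1149 -0.5121  0.2327] psi 0.2208 shift [ 0.455  -0.4652  0.0329] turn -45.4 len 0.652 q6 1.57 tilt [-0.  0. -1.] F [0.4 0.4 0.2]
```

>>> send_rows:
  hand: [75,75,75,75,75]
  linear:
    - [0.023,-0.023,0]
    - [0.046,-0.046,0]
    - [0.068,-0.07,0]
    - [0.091,-0.093,0]
    - [0.114,-0.116,0]
  turn: [0,0,0,0,0]
  newtons: 40

```text
clock: 0.77
position: [0.2012, -0.3728, 0.2329]
tcp_rot: [0.0, 0.994, 0.11, 0.0]
ft_force: [0.1, 0.4, 0.1]
gripper_width: 0.0639
grip_force: 0.0
```

>>> send_rows:
  hand: [75,75,75,75,75]
  linear:
    - [0.023,-0.023,0]
    - [0.046,-0.046,0]
    - [0.068,-0.07,0]
    - [0.091,-0.093,0]
    - [0.114,-0.116,0]
  turn: [0,0,0,0,0]

```text
clock: 1.18
position: [0.2871, -0.2345, 0.2331]
tcp_rot: [0.0, 0.994, 0.11, 0.0]
ft_force: [0.5, 0.1, -0.8]
gripper_width: 0.0642
grip_force: 0.0
```

>>> send_rows:
  hand: [75,75,75,75,75]
  linear:
    - [0.023,-0.023,0]
    - [0.046,-0.046,0]
    - [0.068,-0.07,0]
    - [0.091,-0.093,0]
    - [0.114,-0.116,0]
  turn: [0,0,0,0,0]

```text
clock: 1.6
position: [0.373, -0.0962, 0.2332]
tcp_rot: [0.0, 0.994, 0.11, 0.0]
ft_force: [0.6, -0.5, -0.1]
gripper_width: 0.0641
grip_force: 0.0
```

>>> send_rows:
  hand: [75,75,75,75,75]
  linear:
    - [0.023,-0.023,0]
    - [0.046,-0.046,0]
    - [0.068,-0.07,0]
    - [0.091,-0.093,0]
    - [0.114,-0.116,0]
  turn: [0,0,0,0,0]

```text
clock: 2.02
position: [0.4588, 0.042, 0.233]
tcp_rot: [0.0, 0.994, 0.11, 0.0]
ft_force: [1.4, -1.2, -0.7]
gripper_width: 0.0642
grip_force: 0.0
```

>>> send_rows:
  hand: [75,75,75,75,75]
  linear:
    - [0,0,0]
    - [0,0,0]
    - [0,0,0]
    - [0,0,0]
    - [0,0,0]
  turn: [-7,-14,-21,-28,-35]

```text
clock: 2.43
position: [0.4583, 0.0405, 0.2329]
tcp_rot: [-0.0, 0.913, 0.407, -0.0]
ft_force: [0.1, -0.8, 0.1]
gripper_width: 0.0638
grip_force: 0.0
```

```bash
python3 -c "
from h import *
to(.457,.0415,.12,-.557)
r=bot.get_image('top');s=bot.get_image('side');M=masks(r)
crop(r,210,190,130,90,4,'pics/b1.png')
k=box(M['brown'],275,330,208,270)
for m,st,c in comps(k,40):print(st,c.round(1))"
```

```text
t 2.4333 at [0.4583 0.0405 0.2329] psi 0.8381 shift [-1.000e-04 -1.600e-03  1.129e-01] turn -10.1 len 0.113 q6 2.39 tilt [-0. -0. -1.] F [ 0.1 -0.8  0.1]
```

>>> send_rows:
  hand: [75,75,75,75,75]
  linear:
    - [0,-0.001,0]
    - [0,-0.0015,0.03]
    - [0,-0.0015,0.06]
    - [0,-0.0015,0.09]
    - [0,-0.0015,0.11]
  turn: [-5,-10,-10,-10,-10]

```text
clock: 2.95
position: [0.4558, 0.0412, 0.1207]
tcp_rot: [-0.0, 0.877, 0.481, -0.001]
ft_force: [-0.6, -0.7, -0.2]
gripper_width: 0.0641
grip_force: 0.0
```

>>> send_rows:
  hand: [75,75,75,75,75]
  linear:
    - [0,0,0.015]
    - [0,0,0.03]
    - [0,0,0.045]
    - [0,0,0.054]
    - [0,0,0.054]
  turn: [0,0,0,0,0]

```text
clock: 3.37
position: [0.4556, 0.0412, 0.0673]
tcp_rot: [-0.001, 0.877, 0.481, -0.002]
ft_force: [-0.1, 0.6, -0.2]
gripper_width: 0.064
grip_force: 0.0
```

>>> send_rows:
  hand: [30,30,30,30,30]
  linear:
    - [0,0,0]
    - [0,0,0]
    - [0,0,0]
    - [0,0,0]
    - [0,0,0]
  turn: [0,0,0,0,0]
  newtons: 40

```text
clock: 3.78
position: [0.4577, 0.0417, 0.0701]
tcp_rot: [-0.0, 0.876, 0.482, 0.001]
ft_force: [-2.5, 1.3, 6.1]
gripper_width: 0.0334
grip_force: 36.9
```

```bash
python3 -c "
from h import *
r=bot.get_image('side');crop(r,200,140,160,130,4.5,'pics/b2.png')"
```

```text
(no output)
```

View pics/b2.png

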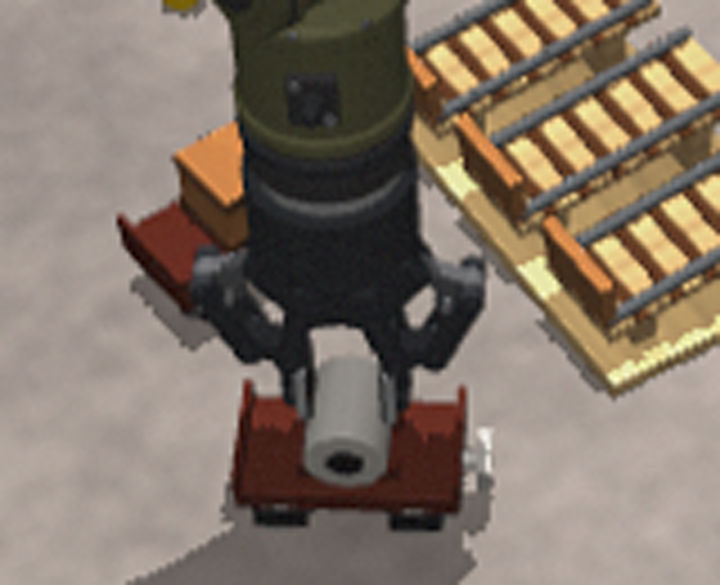

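The side view shows wagon_b still in place (bore at about pixel (277,242)), but the pads are gripping high on the coil. I'll open, lower a little and grip again.

>>> send_rows:
  hand: [75,75,75,75,75]
  linear:
    - [0,0,0]
    - [0,0,0]
    - [0,0,0.002]
    - [0,0,0.005]
    - [0,0,0.005]
  turn: [0,0,0,0,0]

```text
clock: 4.25
position: [0.4568, 0.0413, 0.0633]
tcp_rot: [-0.0, 0.876, 0.482, -0.0]
ft_force: [1.1, -0.1, -0.4]
gripper_width: 0.0641
grip_force: 0.0
```

>>> send_rows:
  hand: [46,46,46,46,46]
  linear:
    - [0,0,0]
    - [0,0,0]
    - [0,0,0]
    - [0,0,0]
    - [0,0,0]
  turn: [0,0,0,0,0]
  newtons: 30

```text
clock: 4.67
position: [0.4572, 0.0413, 0.0639]
tcp_rot: [0.0, 0.876, 0.482, -0.0]
ft_force: [0.2, -0.9, -0.4]
gripper_width: 0.0397
grip_force: 9.9
```

>>> send_rows:
  hand: [30,30,30,30,30]
  linear:
    - [0,0,0]
    - [0,0,0]
    - [0,0,0]
    - [0,0,0]
    - [0,0,0]
  turn: [0,0,0,0,0]

```text
clock: 5.08
position: [0.4573, 0.0413, 0.0641]
tcp_rot: [0.0, 0.876, 0.482, 0.0]
ft_force: [-0.7, -1.3, 3.6]
gripper_width: 0.038
grip_force: 29.9
```

```bash
python3 -c "
from h import *
to(.457,.0415,.068,-.557); print(bot.get_obs()['gripper_width'])"
```

```text
t 5.0833 at [0.4573 0.0413 0.0641] psi 1.0062 shift [ 0.     -0.0003 -0.0039] turn -0.4 len 0.004 q6 2.23 tilt [ 0. -0. -1.] F [-0.7 -1.3  3.6]
0.037979728830625614
```

>>> send_rows:
  hand: [60,60,60,40,30]
  linear:
    - [0,0,0]
    - [0,0,0.002]
    - [0,0,0.003]
    - [0,0,0.003]
    - [0,0,0.003]
  turn: [0,0,0,0,0]

```text
clock: 5.5
position: [0.457, 0.0414, 0.0608]
tcp_rot: [-0.0, 0.876, 0.482, -0.0]
ft_force: [-0.7, -0.2, -0.1]
gripper_width: 0.0391
grip_force: 30.3
```

>>> send_rows:
  hand: [30,30,30,30,30]
  linear:
    - [0,0,0]
    - [0,0,0]
    - [0,0,0]
    - [0,0,-0.005]
    - [0,0,-0.01]
  turn: [0,0,0,0,0]

```text
clock: 5.92
position: [0.4563, 0.0413, 0.0706]
tcp_rot: [-0.0, 0.876, 0.482, -0.001]
ft_force: [-0.2, -0.4, -2.5]
gripper_width: 0.039
grip_force: 30.9
```

>>> send_rows:
  hand: [30,30,30,30,30]
  linear:
    - [0,0,-0.03]
    - [0,0,-0.065]
    - [0,0,-0.1]
    - [0,0,-0.135]
    - [0,0,-0.165]
  turn: [0,0,0,0,0]

```text
clock: 6.33
position: [0.4571, 0.0414, 0.2386]
tcp_rot: [0.0, 0.876, 0.482, 0.001]
ft_force: [0.3, -0.6, -3.5]
gripper_width: 0.0392
grip_force: 32.0
```

>>> send_rows:
  hand: [30,30,30,30,30]
  linear:
    - [-0.02,0.014,0]
    - [-0.05,0.035,0]
    - [-0.08,0.056,0]
    - [-0.11,0.077,0]
    - [-0.14,0.098,0]
  turn: [0,0,0,0,0]

```text
clock: 6.75
position: [0.4646, -0.1307, 0.2363]
tcp_rot: [-0.0, 0.876, 0.482, 0.0]
ft_force: [0.4, 0.2, -3.5]
gripper_width: 0.0395
grip_force: 32.0
```

>>> send_rows:
  hand: [30,30,30,30,30]
  linear:
    - [-0.03,0.021,0]
    - [-0.06,0.042,0]
    - [-0.09,0.063,0]
    - [-0.12,0.084,0]
    - [-0.1385,0.0978,0]
  turn: [0,0,0,0,0]

```text
clock: 7.17
position: [0.4731, -0.3022, 0.2359]
tcp_rot: [0.001, 0.877, 0.481, -0.0]
ft_force: [0.2, 0.6, -1.8]
gripper_width: 0.0394
grip_force: 32.0
```

>>> send_rows:
  hand: [30,30,30,30,30]
  linear:
    - [0,0,0]
    - [0,0,0]
    - [0,0,0]
    - [0,0,0]
    - [0,0,0]
  turn: [-6.5,-13,-19.5,-26,-32]

```text
clock: 7.58
position: [0.4731, -0.2986, 0.2358]
tcp_rot: [-0.001, 0.707, 0.707, -0.0]
ft_force: [0.3, 0.2, -2.6]
gripper_width: 0.0395
grip_force: 32.0
```

```bash
python3 -c "
from h import *
to(.473,-.2985,.12,-.008)
r=bot.get_image('side');s=bot.get_image('top')
crop(r,260,150,200,150,2,'pics/t1.png');crop(s,380,130,200,150,2,'pics/t2.png')
cv2.imwrite('pics/b3.png',cv2.hconcat([cv2.imread('pics/t1.png'),cv2.imread('pics/t2.png')]))"
```

```text
t 7.5833 at [ 0.4731 -0.2986  0.2358] psi 1.5698 shift [ 0.     -0.      0.1158] turn 0.4 len 0.116 q6 1.01 tilt [-0.001  0.001 -1.   ] F [ 0.3  0.2 -2.6]
```

View pics/b3.png

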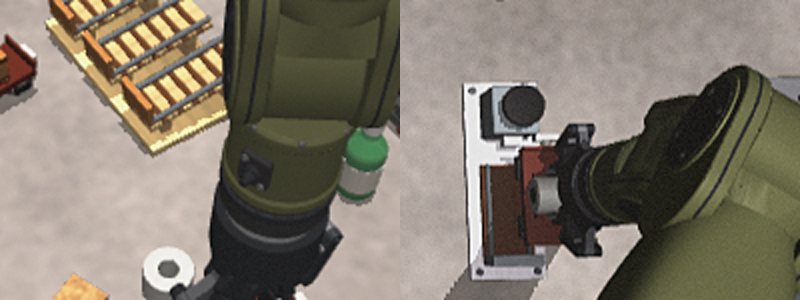

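The composite shows wagon_b hanging over the press track, coupling towards the plunger. I'll check its left edge and yaw.

```bash
python3 -c "
from h import *
s=bot.get_image('top');M=masks(s);o=bot.get_obs()['position'];zd=o[2]-.061+.040
k=box((M['brown']),436,470,198,258)
# lower-height track bed excluded by brightness: print left edge per row
E=[]
for v in range(204,252,2):
    u=np.nonzero(k[v])[0]
    if len(u):E.append((u.min(),v))
print(E)
P=np.array([plane(s,u-.5,v,zd) for u,v in E if u>=438]);c=np.polyfit(P[:,0],P[:,1],1);print('edge y-0.030',np.polyval(c,o[0])-.030,'yaw',c[0],'x range',P[:,0].min(),P[:,0].max())
"
```

```text
[(np.int64(442), 204), (np.int64(441), 206), (np.int64(441), 208), (np.int64(441), 210), (np.int64(441), 212), (np.int64(436), 214), (np.int64(441), 216), (np.int64(442), 218), (np.int64(436), 220), (np.int64(437), 222), (np.int64(436), 224), (np.int64(436), 226), (np.int64(438), 228), (np.int64(437), 230), (np.int64(436), 232), (np.int64(436), 234), (np.int64(436), 236), (np.int64(436), 238), (np.int64(437), 240), (np.int64(437), 242), (np.int64(437), 244), (np.int64(443), 246), (np.int64(436), 248), (np.int64(438), 250)]
edge y-0.030 -0.29497284802625645 yaw -0.08202866828890674 x range 0.42486398492867516 0.5269230789627662
```

```bash
python3 -c "
from h import *
s=bot.get_image('top');o=bot.get_obs()['position'];zd=o[2]-.061+.040;im=s['image'].astype(int)
for v in (206,212,218,238,244,248): print(v,[tuple(im[v,u]) for u in range(437,446)])
for u,v in((440.5,209),(440.5,215)):print(plane(s,u,v,zd)-[0,.03,0])
" | sed 's/np.int64//g'
```

```text
206 [((243), (242), (243)), ((250), (250), (252)), ((193), (191), (190)), ((10), (3), (6)), ((59), (33), (28)), ((132), (69), (64)), ((122), (65), (58)), ((119), (64), (53)), ((120), (65), (54))]
212 [((52), (46), (44)), ((24), (21), (24)), ((61), (60), (59)), ((35), (30), (25)), ((66), (43), (36)), ((134), (71), (62)), ((123), (67), (62)), ((116), (61), (53)), ((117), (67), (57))]
218 [((43), (27), (27)), ((29), (27), (32)), ((49), (50), (49)), ((36), (36), (34)), ((41), (32), (32)), ((129), (73), (60)), ((119), (61), (58)), ((115), (59), (52)), ((128), (67), (57))]
238 [((64), (46), (40)), ((46), (39), (29)), ((26), (29), (30)), ((39), (38), (39)), ((35), (28), (29)), ((36), (29), (28)), ((77), (49), (47)), ((69), (42), (40)), ((76), (45), (41))]
244 [((61), (41), (36)), ((60), (49), (39)), ((20), (18), (23)), ((34), (35), (35)), ((43), (36), (34)), ((36), (32), (32)), ((68), (46), (38)), ((71), (41), (40)), ((72), (46), (39))]
248 [((61), (45), (35)), ((62), (45), (39)), ((34), (28), (26)), ((39), (37), (29)), ((46), (37), (37)), ((32), (27), (28)), ((64), (41), (41)), ((76), (50), (47)), ((68), (43), (42))]
[ 0.5157451  -0.29809485  0.21488728]
[ 0.50231805 -0.29744013  0.21488728]
```

>>> send_rows:
  hand: [30,30,30,30,30]
  linear:
    - [0,0,0.03]
    - [0,0,0.06]
    - [0,0,0.09]
    - [0,0,0.115]
    - [0,0,0.135]
  turn: [0.4,0.4,0.4,0.4,0.4]

```text
clock: 8.2
position: [0.4725, -0.2979, 0.0988]
tcp_rot: [-0.001, 0.712, 0.702, -0.0]
ft_force: [0.4, 0.4, -2.0]
gripper_width: 0.0394
grip_force: 31.9
```

>>> send_rows:
  hand: [30,30,30,30,30]
  linear:
    - [0,0,0.003]
    - [0,0,0.006]
    - [0,0,0.009]
    - [0,0,0.012]
    - [0,0,0.013]
  turn: [0,0,0,0,0]

```text
clock: 8.62
position: [0.4745, -0.2992, 0.0889]
tcp_rot: [0.001, 0.712, 0.702, 0.0]
ft_force: [-1.4, 0.3, -4.0]
gripper_width: 0.039
grip_force: 31.9
```

>>> send_rows:
  hand: [30,30,30,30,30]
  linear:
    - [0,0,0.001]
    - [0,0,0.002]
    - [0,0,0.002]
    - [0,0,0.003]
    - [0,0,0.003]
  turn: [0,0,0,0,0]

```text
clock: 9.03
position: [0.4736, -0.2987, 0.0849]
tcp_rot: [0.0, 0.712, 0.702, 0.0]
ft_force: [-0.2, -0.1, -2.6]
gripper_width: 0.0394
grip_force: 31.9
```

>>> send_rows:
  hand: [30,30,30,30,30]
  linear:
    - [0,0,0.001]
    - [0,0,0.001]
    - [0,0,0.0015]
    - [0,0,0.0015]
    - [0,0,0.0015]
  turn: [0,0,0,0,0]

```text
clock: 9.45
position: [0.4736, -0.2987, 0.0847]
tcp_rot: [0.0, 0.712, 0.702, 0.0]
ft_force: [-2.1, 2.0, 7.0]
gripper_width: 0.039
grip_force: 32.9
```

>>> send_rows:
  hand: [55,75,80,80,80]
  linear:
    - [0,0,0]
    - [0,0,0]
    - [0,0,0]
    - [0,0,-0.01]
    - [0,0,-0.03]
  turn: [0,0,0,0,0]

```text
clock: 9.87
position: [0.4719, -0.2976, 0.1118]
tcp_rot: [-0.003, 0.712, 0.702, -0.001]
ft_force: [0.1, 0.1, 0.3]
gripper_width: 0.0682
grip_force: 0.0
```

>>> send_rows:
  hand: [80,80,80,80,80]
  linear:
    - [0,0,-0.02]
    - [0,0,-0.04]
    - [0,0,-0.06]
    - [0,0,-0.07]
    - [0,0,-0.07]
  turn: [0,0,0,0,0]

```text
clock: 10.28
position: [0.4753, -0.2998, 0.1865]
tcp_rot: [0.003, 0.712, 0.702, 0.001]
ft_force: [0.4, -0.8, 0.4]
gripper_width: 0.0685
grip_force: 0.0
```

```bash
python3 -c "
from h import *
to(.588,-.297,.16,-.008)
r=bot.get_image('side');s=bot.get_image('top')
crop(r,290,280,190,120,4,'pics/b4.png')"
```

```text
t 10.2833 at [ 0.4753 -0.2998  0.1865] psi 1.5577 shift [0.0043 0.1125 0.027 ] turn -0.3 len 0.116 q6 1.02 tilt [ 0.005 -0.003 -1.   ] F [ 0.4 -0.8  0.4]
```

View pics/b4.png

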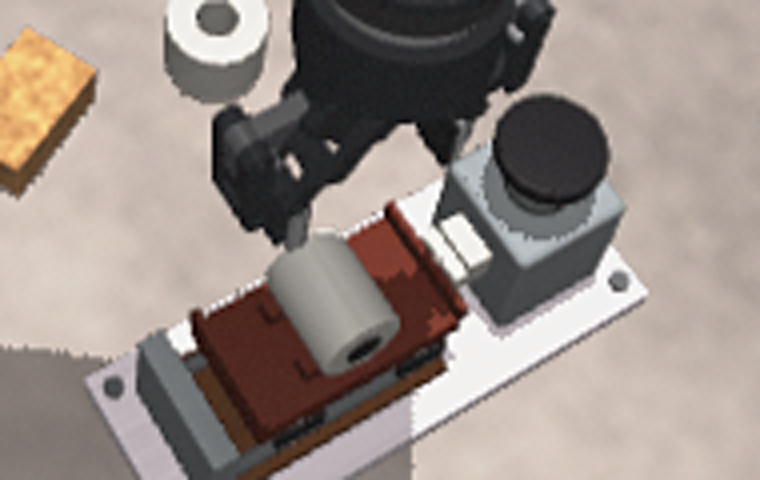

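Wagon_b sits level on the press rails, with its coupling close to the ram and the plunger head clear. Contact came at TCP z = 0.085, as it should. Next is the plunger.

>>> send_rows:
  hand: [0,0,0,0,0]
  linear:
    - [0.004,0.03,0]
    - [0.004,0.06,0]
    - [0.004,0.09,0]
    - [0.004,0.1125,0]
    - [0.004,0.1125,0]
  turn: [0,0,0,0,0]

```text
clock: 10.8
position: [0.5897, -0.2956, 0.1805]
tcp_rot: [-0.0, 0.711, 0.703, 0.0]
ft_force: [0.7, 0.2, 0.2]
gripper_width: 0.0072
grip_force: 0.0
```

>>> send_rows:
  hand: [0,0,0,0,0]
  linear:
    - [0,0,0.015]
    - [0,0,0.027]
    - [0,0,0.034]
    - [0,0,0.037]
    - [0,0,0.037]
  turn: [0,0,0,0,0]

```text
clock: 11.22
position: [0.5847, -0.2957, 0.1448]
tcp_rot: [-0.002, 0.712, 0.702, -0.001]
ft_force: [-0.9, 0.4, -0.2]
gripper_width: 0.0
grip_force: 0.0
```

>>> send_rows:
  hand: [0,0,0,0,0]
  linear:
    - [0,0,0.004]
    - [0,0,0.008]
    - [0,0,0.012]
    - [0,0,0.016]
    - [0,0,0.02]
  turn: [0,0,0,0,0]

```text
clock: 11.63
position: [0.5862, -0.2962, 0.1263]
tcp_rot: [0.0, 0.712, 0.702, 0.0]
ft_force: [-0.3, -0.9, 2.5]
gripper_width: -0.0001
grip_force: 1.5
```

>>> send_rows:
  hand: [0,0,0,0,0]
  linear:
    - [0,0,0.002]
    - [0,0,0.004]
    - [0,0,0.006]
    - [0,0,0.008]
    - [0,0,0.008]
  turn: [0,0,0,0,0]

```text
clock: 12.05
position: [0.5862, -0.2962, 0.1189]
tcp_rot: [0.0, 0.712, 0.702, 0.0]
ft_force: [-1.5, 0.6, 4.3]
gripper_width: -0.0002
grip_force: 1.6
```

```bash
python3 -c "
from h import *
to(.588,-.297,.12,-.008)
r=bot.get_image('side')
crop(r,290,270,190,130,4,'pics/b5.png')"
```

```text
t 12.05 at [ 0.5862 -0.2962  0.1189] psi 1.5577 shift [-0.0008  0.0018 -0.0011] turn -0.3 len 0.002 q6 1.12 tilt [ 0.001 -0.    -1.   ] F [-1.5  0.6  4.3]
```

View pics/b5.png

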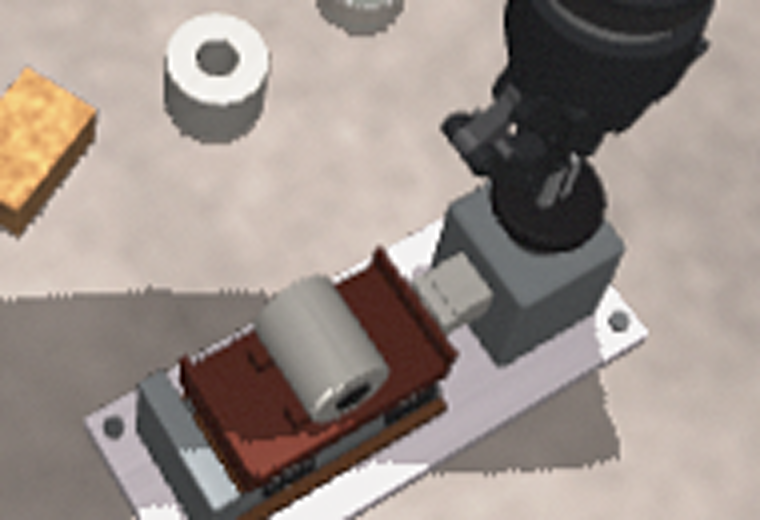

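The plunger is part-way down and the ram is sliding the wagon to the backstop, so I'll keep pushing.

>>> send_rows:
  hand: [0,0,0,0,0]
  linear:
    - [0,0,0.002]
    - [0,0,0.004]
    - [0,0,0.006]
    - [0,0,0.008]
    - [0,0,0.009]
  turn: [0,0,0,0,0]

```text
clock: 12.52
position: [0.5863, -0.2962, 0.1106]
tcp_rot: [0.0, 0.712, 0.702, 0.0]
ft_force: [-2.7, 0.8, 9.9]
gripper_width: 0.0001
grip_force: 4.7
```

>>> send_rows:
  hand: [0,0,0]
  linear:
    - [0,0,0.002]
    - [0,0,0.003]
    - [0,0,0.003]
  turn: [0,0,0]

```text
clock: 12.77
position: [0.5862, -0.2962, 0.1077]
tcp_rot: [0.0, 0.712, 0.702, 0.0]
ft_force: [-2.2, 1.6, 7.7]
gripper_width: -0.0002
grip_force: 3.9
```

>>> send_rows:
  hand: [0,0,0,0]
  linear:
    - [0,0,0.002]
    - [0,0,0.003]
    - [0,0,0.004]
    - [0,0,0.004]
  turn: [0,0,0,0]

```text
clock: 13.1
position: [0.5862, -0.2962, 0.1038]
tcp_rot: [0.001, 0.712, 0.702, 0.0]
ft_force: [-2.6, 1.3, 7.7]
gripper_width: -0.0004
grip_force: 4.3
```

>>> send_rows:
  hand: [0,0,0]
  linear:
    - [0,0,0.001]
    - [0,0,0.002]
    - [0,0,0.002]
  turn: [0,0,0]

```text
clock: 13.35
position: [0.5862, -0.2963, 0.1026]
tcp_rot: [0.001, 0.712, 0.702, 0.0]
ft_force: [-4.2, 1.5, 12.6]
gripper_width: -0.0003
grip_force: 6.3
```

>>> send_rows:
  hand: [0,0,0,0]
  linear:
    - [0,0,0.001]
    - [0,0,0.002]
    - [0,0,0.002]
    - [0,0,0.002]
  turn: [0,0,0,0]

```text
clock: 13.68
position: [0.5863, -0.2963, 0.1025]
tcp_rot: [0.001, 0.712, 0.702, 0.0]
ft_force: [-6.0, 3.0, 21.0]
gripper_width: 0.0003
grip_force: 10.6
```

The position stalled at TCP z = 0.1025 while the force rose to 21 N. That is 24 mm after contact, so the plunger is at its stop. I'll retreat and grip wagon_b again.

>>> send_rows:
  hand: [0,0,0,80,80]
  linear:
    - [0,0,-0.01]
    - [0,0,-0.03]
    - [0,0,-0.06]
    - [0,0,-0.085]
    - [0,0,-0.085]
  turn: [0,0,0,0,0]

```text
clock: 14.1
position: [0.589, -0.2976, 0.189]
tcp_rot: [0.004, 0.712, 0.702, 0.002]
ft_force: [1.1, -0.4, 1.2]
gripper_width: 0.0227
grip_force: 0.0
```

>>> send_rows:
  hand: [80,80,80,80,80]
  linear:
    - [-0.001,-0.03,0]
    - [-0.002,-0.06,0]
    - [-0.003,-0.09,0]
    - [-0.004,-0.12,0]
    - [-0.004,-0.12,0]
  turn: [0,0,0,0,0]

```text
clock: 14.52
position: [0.4596, -0.2971, 0.1823]
tcp_rot: [-0.003, 0.713, 0.702, -0.001]
ft_force: [0.1, 0.5, 0.0]
gripper_width: 0.0683
grip_force: 0.0
```

```bash
python3 -c "
from h import *
to(.466,-.2985,.085,-.008)
r=bot.get_image('side');s=bot.get_image('top')
crop(r,290,280,190,120,4,'pics/b6.png')"
```

```text
t 14.5167 at [ 0.4596 -0.2971  0.1823] psi 1.5551 shift [-0.0015  0.0071  0.0972] turn -0.4 len 0.098 q6 1.01 tilt [-0.007  0.003 -1.   ] F [0.1 0.5 0. ]
```

View pics/b6.png

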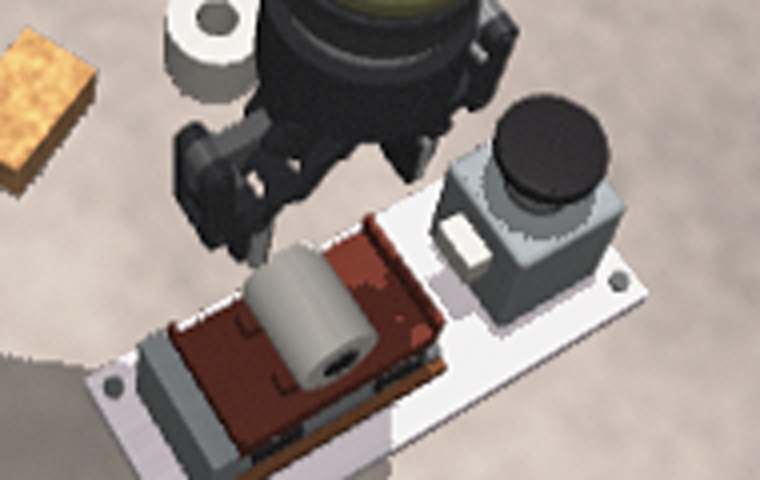

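The coupling is home, wagon_b is against the backstop and the plunger is back up. Now I'll regrip.

>>> send_rows:
  hand: [80,80,80,80,80]
  linear:
    - [0,0,0.025]
    - [0,0,0.05]
    - [0,0,0.08]
    - [0,0,0.1]
    - [0,0,0.1]
  turn: [0,0,0,0,0]

```text
clock: 15.03
position: [0.4645, -0.2968, 0.0788]
tcp_rot: [-0.004, 0.711, 0.703, -0.001]
ft_force: [-0.8, -0.6, 1.0]
gripper_width: 0.0679
grip_force: 0.0
```

>>> send_rows:
  hand: [55,30,30,30,30]
  linear:
    - [0,0,0]
    - [0,0,0]
    - [0,0,0]
    - [0,0,0]
    - [0,0,0]
  turn: [0,0,0,0,0]
  newtons: 32

```text
clock: 15.45
position: [0.4674, -0.2993, 0.0849]
tcp_rot: [0.002, 0.712, 0.702, 0.0]
ft_force: [-0.1, 0.4, 3.7]
gripper_width: 0.0391
grip_force: 32.9
```

```bash
python3 -c "
from h import *
to(.466,-.2985,.085,-.008)"
```

```text
t 15.45 at [ 0.4674 -0.2993  0.0849] psi 1.5577 shift [ 0.0008 -0.0014 -0.0001] turn -0.3 len 0.002 q6 1.01 tilt [ 0.003 -0.002 -1.   ] F [-0.1  0.4  3.7]
```

>>> send_rows:
  hand: [30,30,30,30,30]
  linear:
    - [0,0,-0.015]
    - [0,0,-0.05]
    - [0,0,-0.09]
    - [0,0,-0.13]
    - [0,0,-0.165]
  turn: [0,0,0,0,0]

```text
clock: 15.87
position: [0.4663, -0.2986, 0.2511]
tcp_rot: [0.001, 0.712, 0.702, 0.0]
ft_force: [0.7, -0.7, -4.0]
gripper_width: 0.0391
grip_force: 33.6
```

>>> send_rows:
  hand: [30,30,30,30,30]
  linear:
    - [0.02,0.011,0]
    - [0.045,0.025,0]
    - [0.072,0.04,0]
    - [0.098,0.054,0]
    - [0.124,0.069,0]
  turn: [0,0,0,0,0]

```text
clock: 16.28
position: [0.5371, -0.1743, 0.2487]
tcp_rot: [0.0, 0.712, 0.702, 0.0]
ft_force: [0.4, -0.7, -2.8]
gripper_width: 0.0391
grip_force: 33.6
```

>>> send_rows:
  hand: [30,30,30,30,30]
  linear:
    - [0.025,0.014,0]
    - [0.05,0.028,0]
    - [0.074,0.041,0]
    - [0.099,0.055,0]
    - [0.124,0.069,0]
  turn: [0,0,0,0,0]

```text
clock: 16.7
position: [0.6078, -0.051, 0.2484]
tcp_rot: [0.0, 0.712, 0.702, 0.0]
ft_force: [0.3, 0.7, -3.8]
gripper_width: 0.0395
grip_force: 33.6
```

>>> send_rows:
  hand: [30,30,30,30,30]
  linear:
    - [0.03,0.017,0]
    - [0.06,0.033,0]
    - [0.09,0.05,0]
    - [0.112,0.062,0]
    - [0.124,0.069,0]
  turn: [0,0,0,0,-3.4]

```text
clock: 17.12
position: [0.6793, 0.0743, 0.2478]
tcp_rot: [-0.0, 0.689, 0.725, 0.001]
ft_force: [-0.2, -0.6, -2.3]
gripper_width: 0.0392
grip_force: 33.6
```

>>> send_rows:
  hand: [30,30,30]
  linear:
    - [0,0,0]
    - [0,0,0]
    - [0,0,0]
  turn: [0,0,0]

```text
clock: 17.37
position: [0.6775, 0.0701, 0.2482]
tcp_rot: [-0.0, 0.691, 0.723, -0.0]
ft_force: [0.3, 0.5, -2.9]
gripper_width: 0.0393
grip_force: 33.6
```

```bash
python3 -c "
from h import *
to(.6785,.0715,.135,.046)
s=bot.get_image('top');r=bot.get_image('side')
crop(s,240,80,110,130,3.6,'pics/t1.png');crop(r,250,60,110,130,3.6,'pics/t2.png')
cv2.imwrite('pics/b7.png',cv2.hconcat([cv2.imread('pics/t1.png'),cv2.imread('pics/t2.png')]))"
```

```text
t 17.3667 at [0.6775 0.0701 0.2482] psi 1.616 shift [0.0014 0.0012 0.1132] turn -0.0 len 0.113 q6 1.63 tilt [-0.001 -0.001 -1.   ] F [ 0.3  0.5 -2.9]
```

View pics/b7.png

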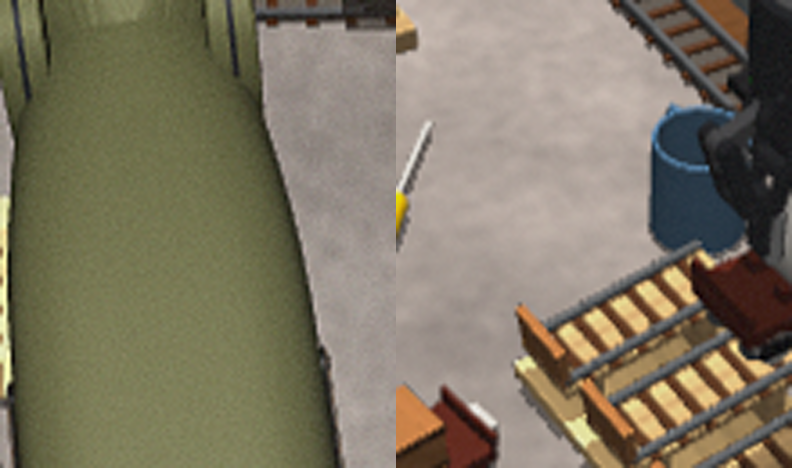

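The arm hides the wagon from the top camera. The side view shows wagon_b held level above track 3, so I'll lower it and watch the force.

>>> send_rows:
  hand: [30,30,30,30,30]
  linear:
    - [0.001,0,0.025]
    - [0.001,0,0.055]
    - [0.001,0,0.085]
    - [0.001,0,0.105]
    - [0.001,0,0.115]
  turn: [0,0,0,0,0]

```text
clock: 17.88
position: [0.6752, 0.0702, 0.1302]
tcp_rot: [-0.002, 0.691, 0.723, -0.002]
ft_force: [-0.5, -1.3, -4.1]
gripper_width: 0.0392
grip_force: 33.5
```

>>> send_rows:
  hand: [30,30,30,30,30]
  linear:
    - [0,0,0.001]
    - [0,0,0.003]
    - [0,0,0.006]
    - [0,0,0.007]
    - [0,0,0.007]
  turn: [0,0,0,0,0]

```text
clock: 18.3
position: [0.6787, 0.0717, 0.1277]
tcp_rot: [0.001, 0.691, 0.723, 0.001]
ft_force: [0.7, -0.1, -2.1]
gripper_width: 0.0391
grip_force: 33.5
```

>>> send_rows:
  hand: [30,30,30,30]
  linear:
    - [0,0,0.001]
    - [0,0,0.002]
    - [0,0,0.003]
    - [0,0,0.003]
  turn: [0,0,0,0]

```text
clock: 18.63
position: [0.6778, 0.0717, 0.1233]
tcp_rot: [-0.0, 0.691, 0.723, -0.0]
ft_force: [0.7, 0.0, -2.3]
gripper_width: 0.0392
grip_force: 33.5
```

>>> send_rows:
  hand: [30,30,30,30]
  linear:
    - [0,0,0.001]
    - [0,0,0.002]
    - [0,0,0.003]
    - [0,0,0.003]
  turn: [0,0,0,0]

```text
clock: 18.97
position: [0.6779, 0.0718, 0.1209]
tcp_rot: [0.0, 0.691, 0.723, 0.0]
ft_force: [0.3, 0.9, 1.2]
gripper_width: 0.0394
grip_force: 33.9
```

>>> send_rows:
  hand: [30,30,30]
  linear:
    - [0,0,0.001]
    - [0,0,0.0015]
    - [0,0,0.0015]
  turn: [0,0,0]

```text
clock: 19.22
position: [0.6778, 0.0718, 0.1206]
tcp_rot: [0.0, 0.691, 0.723, 0.0]
ft_force: [-4.1, 0.1, 7.0]
gripper_width: 0.0391
grip_force: 34.4
```

>>> send_rows:
  hand: [48,52,60,70,80]
  linear:
    - [0,0,0]
    - [0,0,0]
    - [0,0,0]
    - [0,0,0]
    - [0,0,0]
  turn: [0,0,0,0,0]

```text
clock: 19.63
position: [0.6785, 0.0717, 0.1188]
tcp_rot: [0.0, 0.691, 0.723, 0.0]
ft_force: [-0.2, 0.3, -0.2]
gripper_width: 0.0685
grip_force: 0.0
```

>>> send_rows:
  hand: [80,80,80,80,80]
  linear:
    - [0,0,-0.015]
    - [0,0,-0.04]
    - [0,0,-0.07]
    - [0,0,-0.1]
    - [0,0,-0.12]
  turn: [0,0,0,0,0]

```text
clock: 20.05
position: [0.6792, 0.0717, 0.2422]
tcp_rot: [0.001, 0.691, 0.723, 0.002]
ft_force: [0.5, 0.1, 0.3]
gripper_width: 0.0684
grip_force: 0.0
```

```bash
python3 -c "
from h import *
to(.4735,.2075,.24,.171)
r=bot.get_image('side')
crop(r,220,100,200,140,4,'pics/b8.png')"
```

```text
t 20.05 at [0.6792 0.0717 0.2422] psi 1.617 shift [ 0.1451 -0.1993  0.0013] turn -7.2 len 0.247 q6 1.63 tilt [ 0.004  0.    -1.   ] F [0.5 0.1 0.3]
```

View pics/b8.png

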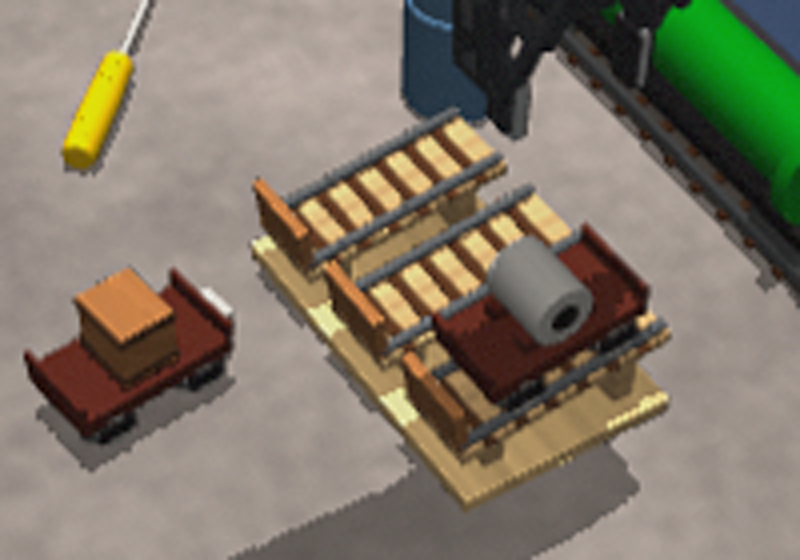

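Wagon_b sits in line with track 3's slope. Wagon_c hasn't moved (crate corner at about pixel (239,175), as before). I'll go and grip it.

>>> send_rows:
  hand: [75,75,75,75,75]
  linear:
    - [0.015,-0.02,0]
    - [0.03,-0.041,0]
    - [0.045,-0.062,0]
    - [0.06,-0.082,0]
    - [0.075,-0.103,0]
  turn: [0,0,0,0,0]

```text
clock: 20.52
position: [0.5711, 0.1423, 0.2388]
tcp_rot: [0.0, 0.691, 0.723, 0.0]
ft_force: [0.0, 1.0, 0.0]
gripper_width: 0.0637
grip_force: 0.0
```

>>> send_rows:
  hand: [75,75,75,75,75]
  linear:
    - [0.02,-0.028,0]
    - [0.04,-0.055,0]
    - [0.06,-0.082,0]
    - [0.07,-0.096,0]
    - [0.07,-0.096,0]
  turn: [0,0,-3,-7.2,-7.2]

```text
clock: 20.93
position: [0.4695, 0.2088, 0.2392]
tcp_rot: [-0.001, 0.642, 0.767, -0.0]
ft_force: [-1.0, -0.6, -0.9]
gripper_width: 0.0643
grip_force: 0.0
```

>>> send_rows:
  hand: [75,75,75]
  linear:
    - [0,0,0]
    - [0,0,0]
    - [0,0,0]
  turn: [0,0,0]

```text
clock: 21.18
position: [0.4736, 0.207, 0.2389]
tcp_rot: [0.0, 0.644, 0.765, 0.0]
ft_force: [1.1, -0.2, -0.4]
gripper_width: 0.064
grip_force: 0.0
```

```bash
python3 -c "
from h import *
to(.4735,.2075,.062,.171)"
```

```text
t 21.1833 at [0.4736 0.207  0.2389] psi 1.7409 shift [ 0.0006 -0.0002  0.1769] turn -0.0 len 0.177 q6 1.81 tilt [ 0.001  0.    -1.   ] F [ 1.1 -0.2 -0.4]
```

>>> send_rows:
  hand: [75,75,75,75,75]
  linear:
    - [0,0,0.035]
    - [0,0,0.07]
    - [0,0,0.1]
    - [0,0,0.13]
    - [0,0,0.15]
  turn: [0,0,0,0,0]

```text
clock: 21.6
position: [0.4721, 0.206, 0.0859]
tcp_rot: [-0.001, 0.645, 0.764, -0.001]
ft_force: [-0.3, 0.3, -0.3]
gripper_width: 0.0639
grip_force: 0.0
```

>>> send_rows:
  hand: [75,75,75,60,50]
  linear:
    - [0,0,0.01]
    - [0,0,0.02]
    - [0,0,0.027]
    - [0,0,0.027]
    - [0,0,0.027]
  turn: [0,0,0,0,0]

```text
clock: 22.02
position: [0.4732, 0.2075, 0.0625]
tcp_rot: [0.0, 0.644, 0.765, 0.001]
ft_force: [-0.0, -0.3, -0.3]
gripper_width: 0.0431
grip_force: 0.0
```

>>> send_rows:
  hand: [30,30,30,30,30]
  linear:
    - [0,0,0]
    - [0,0,0]
    - [0,0,0]
    - [0,0,0]
    - [0,0,0]
  turn: [0,0,0,0,0]
  newtons: 32

```text
clock: 22.43
position: [0.4731, 0.2077, 0.0628]
tcp_rot: [0.0, 0.644, 0.765, 0.001]
ft_force: [-0.9, -0.2, 5.2]
gripper_width: 0.0373
grip_force: 35.6
```

```bash
python3 -c "
from h import *
to(.473,-.2985,.24,-.008)"
```

```text
t 22.4333 at [0.4731 0.2077 0.0628] psi 1.7428 shift [-0.4986 -0.0864 -0.1775] turn 10.3 len 0.536 q6 1.81 tilt [ 0.002  0.001 -1.   ] F [-0.9 -0.2  5.2]
```

>>> send_rows:
  hand: [30,30,30,30,30]
  linear:
    - [0,0,-0.02]
    - [0,0,-0.06]
    - [0,0,-0.1]
    - [0,0,-0.14]
    - [0,0,-0.178]
  turn: [0,0,0,0,0]

```text
clock: 22.85
position: [0.4716, 0.2071, 0.2414]
tcp_rot: [-0.0, 0.644, 0.765, -0.0]
ft_force: [-0.2, 0.3, -2.5]
gripper_width: 0.0375
grip_force: 34.7
```

>>> send_rows:
  hand: [30,30,30,30,30]
  linear:
    - [-0.03,-0.005,0]
    - [-0.064,-0.011,0]
    - [-0.098,-0.017,0]
    - [-0.132,-0.023,0]
    - [-0.166,-0.029,0]
  turn: [0,0,0,0,0]

```text
clock: 23.27
position: [0.4713, 0.0374, 0.2395]
tcp_rot: [-0.0, 0.643, 0.765, -0.0]
ft_force: [0.7, 0.8, -3.2]
gripper_width: 0.0372
grip_force: 34.6
```

>>> send_rows:
  hand: [30,30,30,30,30]
  linear:
    - [-0.033,-0.006,0]
    - [-0.066,-0.012,0]
    - [-0.1,-0.017,0]
    - [-0.133,-0.023,0]
    - [-0.166,-0.029,0]
  turn: [0,0,0,0,0]

```text
clock: 23.68
position: [0.4712, -0.1312, 0.2394]
tcp_rot: [-0.001, 0.644, 0.765, -0.0]
ft_force: [0.9, 0.1, -3.2]
gripper_width: 0.0376
grip_force: 34.6
```

>>> send_rows:
  hand: [30,30,30,30,30]
  linear:
    - [-0.037,-0.006,0]
    - [-0.074,-0.012,0]
    - [-0.11,-0.018,0]
    - [-0.14,-0.024,0]
    - [-0.166,-0.029,0]
  turn: [0,0,0,5,10.3]

```text
clock: 24.1
position: [0.4711, -0.3003, 0.2391]
tcp_rot: [-0.001, 0.712, 0.702, -0.0]
ft_force: [0.8, 0.2, -2.2]
gripper_width: 0.0374
grip_force: 34.7
```

>>> send_rows:
  hand: [30,30,30,30]
  linear:
    - [0,0,0]
    - [0,0,0]
    - [0,0,0]
    - [0,0,0]
  turn: [0,0,0,0]

```text
clock: 24.43
position: [0.4715, -0.2971, 0.2395]
tcp_rot: [-0.001, 0.709, 0.705, 0.0]
ft_force: [0.5, 0.1, -2.7]
gripper_width: 0.0369
grip_force: 34.6
```

```bash
python3 -c "
from h import *
to(.473,-.2985,.10,-.008)
s=bot.get_image('top');o=bot.get_obs();zd=o['position'][2]-.062+.040;im=s['image'].astype(int)
E=[]
for v in (206,208,210,212,244,246,248):
    row=im[v,436:450,0]-im[v,436:450,2]; print(v,row.tolist())
for u,v in((440.7,209),(442.3,246)):print(plane(s,u,v,zd)-[0,.03,0])
crop(s,400,180,80,90,5,'pics/c1.png')"
```

```text
t 24.4333 at [ 0.4715 -0.2971  0.2395] psi 1.5644 shift [-0.0016  0.0016  0.1395] turn 0.1 len 0.14 q6 1.01 tilt [-0.001  0.001 -1.   ] F [ 0.5  0.1 -2.7]
206 [-1, -1, 0, 9, 8, 34, 43, 41, 41, 37, 36, 52, 51, 53]
208 [1, -1, 1, 2, 9, 49, 67, 62, 61, 59, 60, 63, 61, 61]
210 [0, -1, -3, 5, 5, 41, 65, 62, 57, 56, 53, 62, 60, 62]
212 [21, 9, 0, -1, 5, 29, 67, 59, 63, 61, 59, 59, 58, 61]
244 [27, 27, 9, 0, 2, 10, 5, 29, 33, 33, 32, 34, 29, 33]
246 [27, 26, 16, -2, 2, 10, 5, 26, 30, 28, 30, 28, 29, 33]
248 [23, 22, 29, -1, -2, 3, 3, 30, 33, 30, 34, 26, 31, 31]
[ 0.5154992  -0.29777024  0.21772203]
[ 0.43342894 -0.29731994  0.21772203]
```

View pics/c1.png

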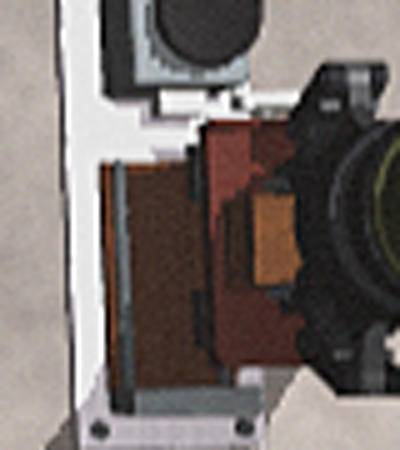

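The top crop shows wagon_c square to the track and about 1 mm left of centre. I'll correct that and lower it.

>>> send_rows:
  hand: [30,30,30,30,30]
  linear:
    - [-0.001,0.0015,0.03]
    - [-0.001,0.0015,0.06]
    - [-0.001,0.0015,0.09]
    - [-0.001,0.0015,0.12]
    - [-0.001,0.0015,0.138]
  turn: [0,0,0,0,0]

```text
clock: 24.9
position: [0.4719, -0.2969, 0.0991]
tcp_rot: [-0.002, 0.709, 0.705, -0.0]
ft_force: [-1.4, 0.2, -2.6]
gripper_width: 0.0374
grip_force: 34.6
```

>>> send_rows:
  hand: [30,30,30,30,30]
  linear:
    - [0,0,0.001]
    - [0,0,0.005]
    - [0,0,0.009]
    - [0,0,0.012]
    - [0,0,0.012]
  turn: [0,0,0,0,0]

```text
clock: 25.32
position: [0.4741, -0.2995, 0.0907]
tcp_rot: [0.001, 0.71, 0.704, 0.0]
ft_force: [-0.3, -0.1, -2.5]
gripper_width: 0.0371
grip_force: 34.6
```

>>> send_rows:
  hand: [30,30,30,30]
  linear:
    - [0,0,0.001]
    - [0,0,0.002]
    - [0,0,0.003]
    - [0,0,0.003]
  turn: [0,0,0,0]

```text
clock: 25.65
position: [0.4734, -0.2993, 0.087]
tcp_rot: [0.0, 0.71, 0.704, 0.0]
ft_force: [0.3, 0.3, -3.0]
gripper_width: 0.0373
grip_force: 34.6
```

>>> send_rows:
  hand: [30,30,30]
  linear:
    - [0,0,0.001]
    - [0,0,0.0015]
    - [0,0,0.0015]
  turn: [0,0,0]

```text
clock: 25.9
position: [0.4734, -0.2992, 0.0868]
tcp_rot: [0.0, 0.71, 0.704, 0.0]
ft_force: [-1.4, 1.8, 5.8]
gripper_width: 0.0371
grip_force: 35.8
```

>>> send_rows:
  hand: [48,60,75,80,80]
  linear:
    - [0,0,0]
    - [0,0,0]
    - [0,0,0]
    - [0,0,-0.01]
    - [0,0,-0.03]
  turn: [0,0,0,0,0]

```text
clock: 26.32
position: [0.4716, -0.2982, 0.1138]
tcp_rot: [-0.003, 0.71, 0.704, -0.001]
ft_force: [0.0, 0.7, -0.4]
gripper_width: 0.068
grip_force: 0.0
```

>>> send_rows:
  hand: [80,80,80,0,0]
  linear:
    - [0,0,-0.02]
    - [0,0,-0.04]
    - [0,0,-0.06]
    - [0,0,-0.07]
    - [0,0,-0.07]
  turn: [0,0,0,0,0]

```text
clock: 26.73
position: [0.4751, -0.3004, 0.1885]
tcp_rot: [0.003, 0.71, 0.704, 0.001]
ft_force: [1.0, 0.9, -0.3]
gripper_width: 0.0453
grip_force: 0.0
```

>>> send_rows:
  hand: [0,0,0,0,0]
  linear:
    - [0.003,0.03,0]
    - [0.003,0.06,0]
    - [0.003,0.09,0]
    - [0.003,0.113,0]
    - [0.003,0.113,0]
  turn: [0,0,0,0,0]

```text
clock: 27.15
position: [0.5904, -0.2968, 0.1832]
tcp_rot: [0.0, 0.709, 0.705, 0.001]
ft_force: [0.3, -0.4, 0.1]
gripper_width: 0.0
grip_force: 0.0
```

>>> send_rows:
  hand: [0,0,0,0,0]
  linear:
    - [0,0,0.02]
    - [0,0,0.035]
    - [0,0,0.045]
    - [0,0,0.05]
    - [0,0,0.05]
  turn: [0,0,0,0,0]

```text
clock: 27.57
position: [0.5847, -0.2965, 0.1334]
tcp_rot: [-0.002, 0.71, 0.704, -0.001]
ft_force: [-0.1, 0.8, -0.2]
gripper_width: 0.0003
grip_force: 0.0
```

```bash
python3 -c "
from h import *
to(.587,-.2965,.1025,-.008)
r=bot.get_image('side');crop(r,290,270,190,130,4,'pics/c2.png')"
```

```text
t 27.5667 at [ 0.5847 -0.2965  0.1334] psi 1.5627 shift [0.     0.0024 0.0309] turn -0.0 len 0.031 q6 1.11 tilt [-0.004  0.002 -1.   ] F [-0.1  0.8 -0.2]
```

View pics/c2.png

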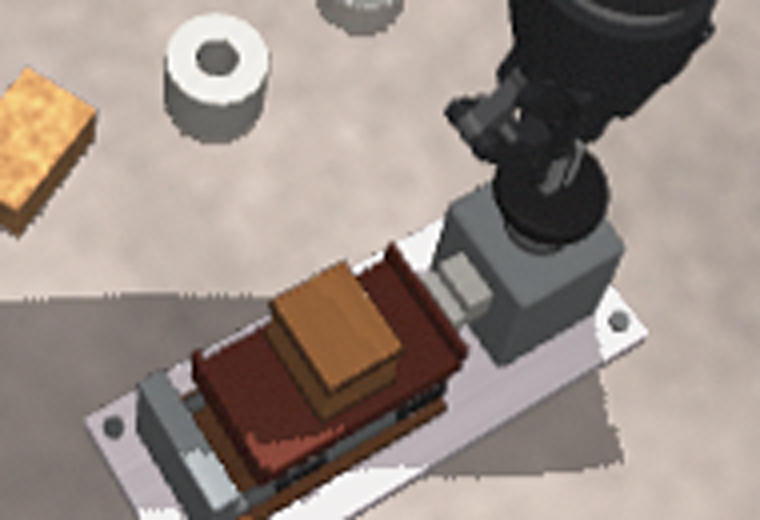

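Wagon_c is seated on the press with its coupling at the ram and the fingers over the plunger head. Pressing now.

>>> send_rows:
  hand: [0,0,0,0,0]
  linear:
    - [0,0,0.003]
    - [0,0,0.006]
    - [0,0,0.009]
    - [0,0,0.012]
    - [0,0,0.015]
  turn: [0,0,0,0,0]

```text
clock: 28.03
position: [0.5869, -0.2974, 0.1212]
tcp_rot: [0.001, 0.71, 0.704, 0.0]
ft_force: [-0.8, 0.1, 5.8]
gripper_width: 0.0
grip_force: 2.6
```

>>> send_rows:
  hand: [0,0,0,0,0]
  linear:
    - [0,0,0.003]
    - [0,0,0.006]
    - [0,0,0.009]
    - [0,0,0.012]
    - [0,0,0.014]
  turn: [0,0,0,0,0]

```text
clock: 28.45
position: [0.5869, -0.2975, 0.1079]
tcp_rot: [0.001, 0.71, 0.704, 0.0]
ft_force: [-1.2, 0.5, 10.1]
gripper_width: 0.0003
grip_force: 4.9
```

>>> send_rows:
  hand: [0,0,0,0]
  linear:
    - [0,0,0.002]
    - [0,0,0.004]
    - [0,0,0.004]
    - [0,0,0.004]
  turn: [0,0,0,0]

```text
clock: 28.78
position: [0.5869, -0.2974, 0.1039]
tcp_rot: [0.001, 0.71, 0.704, 0.0]
ft_force: [0.0, -0.4, 7.4]
gripper_width: -0.0
grip_force: 3.9
```

>>> send_rows:
  hand: [0,0,0,0,0]
  linear:
    - [0,0,0.001]
    - [0,0,0.002]
    - [0,0,0.003]
    - [0,0,0.004]
    - [0,0,0.004]
  turn: [0,0,0,0,0]

```text
clock: 29.2
position: [0.5869, -0.2975, 0.1025]
tcp_rot: [0.002, 0.71, 0.704, 0.0]
ft_force: [-5.7, 2.6, 19.5]
gripper_width: 0.0002
grip_force: 10.0
```

At the stop again (0.1025, 19.5 N). I'll retreat and regrip wagon_c.

>>> send_rows:
  hand: [0,0,0,80,80]
  linear:
    - [0,0,-0.01]
    - [0,0,-0.03]
    - [0,0,-0.06]
    - [0,0,-0.085]
    - [0,0,-0.085]
  turn: [0,0,0,0,0]

```text
clock: 29.62
position: [0.5892, -0.2985, 0.1892]
tcp_rot: [0.005, 0.71, 0.704, 0.002]
ft_force: [0.6, -1.1, 1.1]
gripper_width: 0.0235
grip_force: 0.0
```

>>> send_rows:
  hand: [80,80,80,80,80]
  linear:
    - [-0.001,-0.03,0]
    - [-0.002,-0.06,0]
    - [-0.0025,-0.09,0]
    - [-0.0025,-0.121,0]
    - [-0.0025,-0.121,0]
  turn: [0,0,0,0,0]

```text
clock: 30.03
position: [0.4585, -0.2969, 0.1822]
tcp_rot: [-0.004, 0.711, 0.703, -0.002]
ft_force: [-0.7, 0.5, -0.7]
gripper_width: 0.0683
grip_force: 0.0
```

>>> send_rows:
  hand: [80,80,80,80,80]
  linear:
    - [0,0,0.025]
    - [0,0,0.05]
    - [0,0,0.08]
    - [0,0,0.098]
    - [0,0,0.098]
  turn: [0,0,0,0,0]

```text
clock: 30.45
position: [0.4624, -0.2966, 0.081]
tcp_rot: [-0.004, 0.71, 0.704, -0.001]
ft_force: [-0.5, -1.1, -1.0]
gripper_width: 0.0684
grip_force: 0.0
```

>>> send_rows:
  hand: [60,30,30,30,30]
  linear:
    - [0,0,0]
    - [0,0,0]
    - [0,0,0]
    - [0,0,0]
    - [0,0,0]
  turn: [0,0,0,0,0]
  newtons: 32

```text
clock: 30.87
position: [0.4665, -0.2993, 0.0868]
tcp_rot: [0.001, 0.71, 0.704, 0.0]
ft_force: [-0.2, 0.2, 2.6]
gripper_width: 0.037
grip_force: 35.3
```

```bash
python3 -c "
from h import *
to(.6705,.2408,.25,.046)"
```

```text
t 30.8667 at [ 0.4665 -0.2993  0.0868] psi 1.563 shift [ 0.5415  0.2002 -0.1635] turn -3.1 len 0.6 q6 1.01 tilt [ 0.003 -0.002 -1.   ] F [-0.2  0.2  2.6]
```

>>> send_rows:
  hand: [30,30,30,30,30]
  linear:
    - [0,0,-0.015]
    - [0,0,-0.05]
    - [0,0,-0.09]
    - [0,0,-0.13]
    - [0,0,-0.168]
  turn: [0,0,0,0,0]

```text
clock: 31.28
position: [0.4651, -0.2984, 0.2556]
tcp_rot: [0.0, 0.71, 0.704, 0.0]
ft_force: [1.2, -0.8, -2.4]
gripper_width: 0.0373
grip_force: 34.8
```

>>> send_rows:
  hand: [30,30,30,30,30]
  linear:
    - [0.02,0.007,0]
    - [0.048,0.018,0]
    - [0.077,0.028,0]
    - [0.106,0.039,0]
    - [0.135,0.05,0]
  turn: [0,0,0,0,0]

```text
clock: 31.7
position: [0.5166, -0.1628, 0.2537]
tcp_rot: [0.0, 0.71, 0.704, 0.0]
ft_force: [1.0, -0.4, -1.8]
gripper_width: 0.0373
grip_force: 34.7
```

>>> send_rows:
  hand: [30,30,30,30,30]
  linear:
    - [0.027,0.01,0]
    - [0.054,0.02,0]
    - [0.081,0.03,0]
    - [0.108,0.04,0]
    - [0.135,0.05,0]
  turn: [0,0,0,0,0]

```text
clock: 32.12
position: [0.5677, -0.028, 0.2536]
tcp_rot: [0.0, 0.71, 0.704, 0.0]
ft_force: [0.5, -0.9, -2.0]
gripper_width: 0.0371
grip_force: 34.7
```

>>> send_rows:
  hand: [30,30,30,30,30]
  linear:
    - [0.027,0.01,0]
    - [0.054,0.02,0]
    - [0.081,0.03,0]
    - [0.108,0.04,0]
    - [0.135,0.05,0]
  turn: [0,0,0,0,0]

```text
clock: 32.53
position: [0.6187, 0.1066, 0.2535]
tcp_rot: [-0.0, 0.71, 0.704, -0.0]
ft_force: [0.2, -0.5, -3.5]
gripper_width: 0.0373
grip_force: 34.7
```

>>> send_rows:
  hand: [30,30,30,30,30]
  linear:
    - [0.03,0.011,0]
    - [0.06,0.022,0]
    - [0.09,0.033,0]
    - [0.115,0.042,0]
    - [0.1355,0.05,0]
  turn: [0,0,0,0,-3.1]

```text
clock: 32.95
position: [0.6698, 0.2427, 0.253]
tcp_rot: [-0.0, 0.69, 0.724, 0.0]
ft_force: [0.1, 0.1, -3.4]
gripper_width: 0.0375
grip_force: 34.7
```

>>> send_rows:
  hand: [30,30,30,30]
  linear:
    - [0,0,0]
    - [0,0,0]
    - [0,0,0]
    - [0,0,0]
  turn: [0,0,0,0]

```text
clock: 33.28
position: [0.6692, 0.2392, 0.2535]
tcp_rot: [-0.0, 0.691, 0.723, -0.0]
ft_force: [0.1, -0.7, -2.6]
gripper_width: 0.0372
grip_force: 34.7
```

```bash
python3 -c "
from h import *
to(.6705,.2410,.135,.046)
r=bot.get_image('side');s=bot.get_image('top');crop(r,220,40,110,150,3.5,'pics/t1.png');crop(s,180,80,110,150,3.5,'pics/t2.png')
cv2.imwrite('pics/c3.png',cv2.hconcat([cv2.imread('pics/t1.png'),cv2.imread('pics/t2.png')]))"
```

```text
t 33.2833 at [0.6692 0.2392 0.2535] psi 1.6159 shift [0.0018 0.0014 0.1185] turn -0.1 len 0.118 q6 1.87 tilt [-0.001 -0.001 -1.   ] F [ 0.1 -0.7 -2.6]
```

View pics/c3.png

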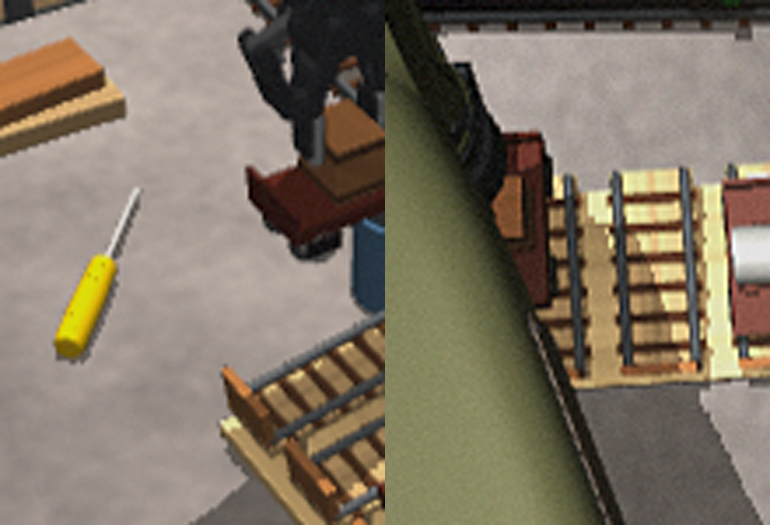

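The top view shows wagon_c over track 1 with its right edge visible. I'll check how far off centre it is.

```bash
python3 -c "
from h import *
s=bot.get_image('top');im=s['image'].astype(int);o=bot.get_obs()['position'];zd=o[2]-.063+.04
for v in (125,130,135,140,150,155,160):
    d=im[v,218:232].sum(1); print(v,d.tolist())
e=np.array([np.cos(.046),np.sin(.046)])
for u,v in((225.5,125),(226,140),(227,160)):
    p=plane(s,u,v,zd); print(p.round(4),'centre y offset from tcp',((p[:2]-o[:2])@[-e[1],e[0]]+.030).round(4))"
```

```text
125 [224, 211, 208, 210, 220, 231, 134, 5, 39, 179, 529, 485, 478, 465]
130 [198, 93, 110, 121, 105, 123, 109, 45, 77, 72, 626, 571, 491, 245]
135 [255, 68, 84, 93, 91, 108, 135, 59, 34, 28, 501, 647, 650, 218]
140 [273, 46, 95, 88, 80, 135, 120, 76, 107, 381, 343, 317, 383, 231]
150 [99, 102, 80, 98, 86, 126, 113, 108, 44, 429, 374, 351, 371, 385]
155 [106, 117, 109, 132, 108, 120, 132, 132, 46, 88, 47, 109, 94, 93]
160 [76, 84, 141, 130, 137, 120, 141, 155, 59, 77, 49, 250, 376, 389]
[0.7111 0.2081 0.2309] centre y offset from tcp -0.0029
[0.677  0.207  0.2309] centre y offset from tcp -0.0025
[0.6319 0.2048 0.2309] centre y offset from tcp -0.0026
```

The true edges (u of about 224.1 to 225.5) put the wagon centred on the TCP within about 1 mm. Lowering it.

>>> send_rows:
  hand: [30,30,30,30,30]
  linear:
    - [0.0015,0.001,0.025]
    - [0.0015,0.001,0.055]
    - [0.0015,0.001,0.085]
    - [0.0015,0.001,0.11]
    - [0.0015,0.001,0.12]
  turn: [0,0,0,0,0]

```text
clock: 33.85
position: [0.6679, 0.2401, 0.1292]
tcp_rot: [-0.002, 0.691, 0.723, -0.003]
ft_force: [-2.0, -0.4, -4.0]
gripper_width: 0.037
grip_force: 34.7
```

>>> send_rows:
  hand: [30,30,30,30,30]
  linear:
    - [0,0,0.001]
    - [0,0,0.003]
    - [0,0,0.006]
    - [0,0,0.007]
    - [0,0,0.007]
  turn: [0,0,0,0,0]

```text
clock: 34.27
position: [0.6714, 0.2421, 0.1279]
tcp_rot: [0.001, 0.691, 0.723, 0.001]
ft_force: [0.3, -0.6, -3.3]
gripper_width: 0.0375
grip_force: 34.7
```

>>> send_rows:
  hand: [30,30,30,30]
  linear:
    - [0,0,0.001]
    - [0,0,0.002]
    - [0,0,0.003]
    - [0,0,0.003]
  turn: [0,0,0,0]

```text
clock: 34.6
position: [0.6704, 0.2418, 0.1233]
tcp_rot: [-0.0, 0.691, 0.723, -0.0]
ft_force: [-0.9, -1.1, -2.1]
gripper_width: 0.0376
grip_force: 34.7
```

>>> send_rows:
  hand: [30,30,30,30]
  linear:
    - [-0.001,0,0.001]
    - [-0.001,0,0.002]
    - [-0.001,0,0.002]
    - [-0.001,0,0.002]
  turn: [0,0,0,0]

```text
clock: 34.93
position: [0.6706, 0.2415, 0.1227]
tcp_rot: [-0.0, 0.69, 0.723, 0.001]
ft_force: [-3.3, 0.6, 5.4]
gripper_width: 0.0373
grip_force: 35.7
```

Contact came at the expected height, so I'll release.

>>> send_rows:
  hand: [46,50,60,75,80]
  linear:
    - [0,0,0]
    - [0,0,0]
    - [0,0,0]
    - [0,0,0]
    - [0,0,0]
  turn: [0,0,0,0,0]

```text
clock: 35.35
position: [0.671, 0.2405, 0.1211]
tcp_rot: [0.0, 0.691, 0.723, 0.0]
ft_force: [-0.2, -0.3, -0.7]
gripper_width: 0.0681
grip_force: 0.0
```

>>> send_rows:
  hand: [80,80,80,80,80]
  linear:
    - [0,0,-0.015]
    - [0,0,-0.04]
    - [0,0,-0.07]
    - [0,0,-0.1]
    - [0,0,-0.13]
  turn: [0,0,0,0,0]

```text
clock: 35.77
position: [0.6708, 0.2405, 0.2527]
tcp_rot: [0.0, 0.691, 0.723, 0.0]
ft_force: [1.3, 0.4, 0.1]
gripper_width: 0.068
grip_force: 0.0
```

>>> send_rows:
  hand: [80,80,80,80,80]
  linear:
    - [0,-0.035,0]
    - [0,-0.07,0]
    - [0,-0.105,0]
    - [0,-0.14,0]
    - [0,-0.17,0]
  turn: [0,0,0,0,0]

```text
clock: 36.18
position: [0.499, 0.2325, 0.2516]
tcp_rot: [0.0, 0.691, 0.723, 0.0]
ft_force: [-0.4, -0.2, -0.4]
gripper_width: 0.0687
grip_force: 0.0
```

>>> send_rows:
  hand: [80,80,80,80,80]
  linear:
    - [-0.04,0,0]
    - [-0.08,0,0]
    - [-0.12,0,0]
    - [-0.16,0,0]
    - [-0.2,0,0]
  turn: [0,0,0,0,0]

```text
clock: 36.6
position: [0.5102, 0.0315, 0.2518]
tcp_rot: [0.001, 0.69, 0.724, 0.0]
ft_force: [-0.4, 0.2, 0.4]
gripper_width: 0.0681
grip_force: 0.0
```

>>> send_rows:
  hand: [80,80,80,80,80]
  linear:
    - [-0.04,-0.01,0]
    - [-0.08,-0.02,0]
    - [-0.12,-0.03,0]
    - [-0.16,-0.04,0]
    - [-0.2,-0.05,0]
  turn: [0,0,0,0,0]

```text
clock: 37.02
position: [0.4689, -0.1712, 0.2518]
tcp_rot: [0.001, 0.691, 0.723, 0.0]
ft_force: [0.7, -0.3, -0.5]
gripper_width: 0.0682
grip_force: 0.0
```

>>> send_rows:
  hand: [80,80,80,80,80]
  linear:
    - [-0.04,-0.01,0]
    - [-0.08,-0.02,0]
    - [-0.12,-0.03,0]
    - [-0.16,-0.04,0]
    - [-0.16,-0.04,0]
  turn: [0,0,0,0,0]

```text
clock: 37.43
position: [0.4356, -0.338, 0.2513]
tcp_rot: [0.002, 0.693, 0.721, -0.002]
ft_force: [0.7, 0.1, 0.5]
gripper_width: 0.0684
grip_force: 0.0
```

```bash
python3 -c "
from h import *
to(.67,.24,.2)
r=bot.get_image('side');s=bot.get_image('top');crop(r,270,110,130,120,3,'pics/t1.png');crop(s,200,110,130,120,3,'pics/t2.png')
cv2.imwrite('pics/c4.png',cv2.hconcat([cv2.imread('pics/t1.png'),cv2.imread('pics/t2.png')]))
M=masks(s)
ctr={'c':(.6667,.2406),'b':(.6745,.0712)}
k=M['brown']|M['crate']|M['steel']
for n,b in(('c',(205,245,110,205)),('b',(275,315,110,200))):
    m='crate' if n=='c' else 'steel'
    kk,st,c=max(comps(box(M[m],*b),30),key=lambda t:t[1][4]); p=plane(s,*c,.06+.075)
    d=p[:2]-ctr[n]; e=np.array([np.cos(.046),np.sin(.046)])
    print(n,st,'along (load top leans -11mm)',(d@e).round(4),'across',(d@[-e[1],e[0]]).round(4))
for k,st,c in comps(box(M['black'],425,460,165,200),60):print('plunger',c.round(1),st)"
```

```text
t 37.4333 at [ 0.4356 -0.338   0.2513] psi 1.6093 shift [0.5688 0.2564 0.0484] turn 0 len 0.626 q6 0.87 tilt [ 0.001 -0.005 -1.   ] F [0.7 0.1 0.5]
c [209 147  20  18 308] along (load top leans -11mm) -0.0049 across -0.0004
b [279 144  21  16 269] along (load top leans -11mm) -0.0051 across 0.0001
plunger [441.1 182.6] [431 173  21  21 352]
```

View pics/c4.png

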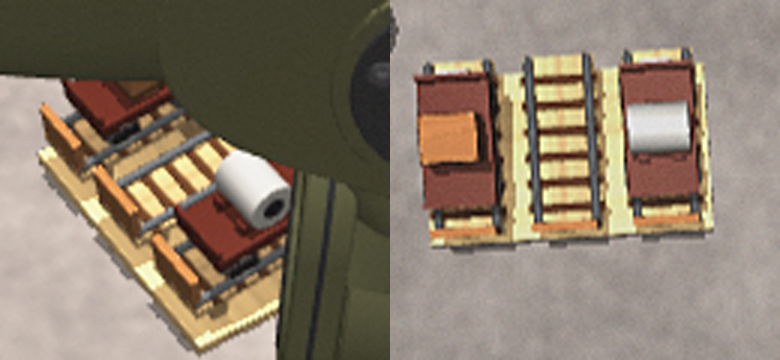

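Both wagons are centred on tracks 1 and 3, about 5 mm uphill and within 1 mm across. The plunger is up and the arm is clear, so I'm handing in.

```bash
python3 -c "
from bench import bot
print(bot.job_done())"
```

```text
the job is handed in; nothing more can be done
None
```

I pressed both wagons present (wagon_b and wagon_c) to the plunger's stop and stood them on tracks 3 and 1, about 5 mm uphill of mid-track and within 1 mm across. The plunger is up and I saw no sign of the bystanders having moved; the job is handed in, but the hand-in returned no verdict.

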